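# Set the squeeze-release stop to the marked notch and butt the spacer against it

## Robot

A 6-joint arm with a two-finger parallel gripper is mounted at the origin on the work surface. World frame = base frame: x ahead of the robot, y to its left, z up, the work surface at z = 0. Lengths are in mm, angles in rad, forces in N, time in s.
With the tool pointing down it reaches from about 300 to 775 mm from the base axis. Payload 14.6 kg.
Tool frame: the origin (TCP) lies between the finger pads; the fingertips stand 19 mm ahead of it and the grasp point (between the pads) is the TCP; x points along the fingers, y is the direction in which the jaws open and shut, and the axes are right-handed (so a half turn about x gives the same grasp; the last joint's range is limited). The gripper opens to 94 mm and grips with 3 to 60 N. Pads are 16 mm wide; open, the fingers measure 119 mm over their backs; the gripper's body (75 mm by 177 mm) begins 78 mm behind the grasp point.
Start: joints at [1.244, 0.3, 1.521, -0, 1.321, -0.067], TCP at [141.286, 531.533, 224.446] pointing down, gripper open.
Joint ranges: [-3.03, 3.03], [-0.79, 2.21], [0.23, 2.52], [-1.04, 4.18], [0, 3.07], [-2.55, 2.55]. Speed limits (rad/s): [2.22, 2.22, 2.57, 3.14, 3.14, 3.14].

## Interface

Orientations are given as [roll, pitch, yaw] about the fixed x, y, z axes, in that order (R = Rz(yaw) Ry(pitch) Rx(roll)).
In Python, from cell import manip gives the robot as it stands.
- The arm moves only by the tool jog_arm, never from a script. Its argument "series" is one flat list of numbers, 7 for each row, row after row: the turn, a rotation vector about the world's x, y, z in rad, then the shift along the world's x, y, z in m, then the opening, from -1 (shut) to 1 (fully open). A call has 1 to 20 rows; each row is the pose to reach, as a shift and turn from the pose commanded when the call began; what a row does not reach only later rows make up. A row lasts 1/8 s, in which the tool goes at most 62.5 mm and 10.7 degrees, less where a joint would pass 70% of its speed; a pose out of reach is approached as far as the arm can. A call with a gripper value outside its range is refused whole. The fingers move at their own pace and stop on an object; "squeeze" is the grip in N (left out, the last holds). Time passes only in rows, so rows that repeat a pose let the fingers close. It gives the time, the measured TCP pose, the force and the opening at its end, in the units of the state.
- manip.read_state(): the state, without advancing time (a new reading comes with each control period).
- manip.camera(name): name is "scene" or "side" or "wrist"; returns a dict with "color" (420x560x3 uint8, blue, green, red), "range_z" (420x560 float32, mm along the optical axis (not along the pixel's ray), 0 where there is no reading), "fx", "fy", "cx", "cy" (pixels), "pose" (4x4, takes a point from camera to world coordinates); the wrist camera has in their place "mount" (4x4, takes a point from camera to tool coordinates, whose origin is the TCP and whose axes are the tool frame's). Camera axes: x right, y down, z forward; pixel columns grow to the right and rows downward; lengths in mm; the calibration is good to about 2 mm. A picture is of the moment at which its call begins: read the wrist's pose just before it.
- manip.sign_off(): hands the job in, once; it reports no verdict.
The state is a dict: "clock": time; "joints": joint angles; "qd": joint speeds; "effort": joint torques, N m; "eef_pos": TCP position; "eef_rot": TCP orientation; "wrist_force": force on the tool from outside, world axes, zero at the start; "moment": the same for the moment, N m; "finger_gap": finger opening in mm.
Only numpy, scipy, OpenCV 4.12 (cv2) and the standard library are available. Lean on these libraries where they do the work, as an engineer would, in place of code of your own. Each camera call takes 0.05 s, during which the arm holds its last target.

## Task

Squeeze the red release lever of the sliding stop against its black post, slide the stop along the rail to the notch by the yellow clip, and let go so that its tooth springs fully home in that notch; the notch lies a little to one side or the other of the clip, so feel for it, and never force the stop against its tooth. Once it has locked, gently slide the blue spacer along the plate until its end sits squarely against the stop arm, then leave it there. Leave the other things on the bench alone.

Things in the scene. Friction and masses are not known exactly. Their poses are not given: they have to be found in the camera images.
- rail: Fixed grey plate with a notched steel rail. Origin: plate underside, on the rail's centre line; z up, y along the rail, x across it (away from the robot at yaw 0; yaw varies). Plate: x -123 to +63, y -150 to +240 mm, 6 mm thick. Rail bar on it: x -14 to +16, y -130 to +130, up to z 28 mm. Below, all x, y, z directions and heights are in this frame.
- home_notch (a point): Middle of the home notch, where the stop starts locked, at y +84 mm in the rail's +x face (x +16 mm). Three more notches lie near y +28, -28 and -84 mm, each 4 to 11 mm to one side or the other of that, in an adjusting plate: their true place is not measured, but can be felt, or seen from above. All are vertical slots 10 mm wide; between them the face is plain.
- carriage (a joint): Slide of the stop, m: 0 in the home notch, growing to -y; about 0.056, 0.112, 0.168 (each 0.004 to 0.011 more or less) at the other notches; range -0.010 to 0.185. Friction about 1.5 N with the tooth drawn, about 5 N with it pressed on the plain face. In a notch: 1.2 mm play either way, then a hard stop. The stop is a grey block 46 x 56 mm (x, y), z 30 to 44 mm, carrying post, lever and stop arm.
- lever (a joint): Angle of the red release lever, rad. 0: let go, tooth fully out (home in a notch). About 0.17: tooth resting on the plain face between notches. 0.30: fully squeezed, tooth clear by 3 mm. A spring returns it: about 2 N at the grip point to start squeezing, 5 N fully squeezed. Its hinge lies along y on the stop, at z 46 mm.
- squeeze_grip (a point): Midway between the outer faces of the black fixed post (-x side, top at z 108 mm) and the red lever (+x side, top at z 113 mm), both 26 mm wide in y; at z 88 mm. Grasp from above, fingers closing along x: 46 mm across when free, 34 mm fully squeezed. The post does not give, so the middle then lies 6 mm to the -x. Block and hinge brackets lie below z 54 mm. Moves with the stop.
- tooth: Brass tooth at the foot of the lever, 7.5 mm wide, rounded, at z 18 mm; its centre, in line with the middle of the stop. It points to -x, into the notches. More than 25 N on it is forcing.
- stop_arm (a point): Aluminium bar fixed to the stop, reaching to -x from 24 to 109 mm off the rail's centre line, 12 mm thick (y), z 9 to 37 mm. Origin: middle of its end at the stop, half-way up; axes as the rail's; its side faces are 6 mm to either side in y. The spacer goes against its +y face. The stop can be pushed along by this bar's sides.
- clip_yellow: Fixed yellow plastic marker clip, 16 x 16 x 18 mm, on the plate at x +50 mm, beside the wanted notch, at y +28, -28 or -84 mm; a white and a red clip stand at the other two. Origin: middle of its underside, axes as the rail's. The notch's middle lies 4 to 11 mm to one side or the other of it along y.
- spacer_center (a point): Centre of the loose blue plastic spacer, a block 28 x 90 x 30 mm (its x, y, z), about 90 g, flat on the plate about 80 mm to -x of the rail's centre line and to +y of the stop arm, its long side roughly along the rail. Axes are the block's.
- spacer_nose (a point): Middle of the spacer's -y end face, the end to be butted against the stop arm.
There are look-alikes about, which are no part of the job. Of the things that look like the part that bears spacer_center, the largest one is meant.

How it is judged:
By the outcome, as a careful person would: the job done as asked, in the order asked, and still so for the second after the job is handed in, with the robot touching nothing.
It also fails if it takes over 64 s, if anything falls off the work surface, if the arm or the gripper's body presses on something with over 40 N, if the wrist force passes 120 N, or if a joint passes its speed limit or range.

## Working session

There is one attempt and no reset: what is moved stays moved. The work goes in short steps, Python scripts to look and compute and a tool call to move; the robot and the scene stay as the last step left them, time stands still between calls to the robot, and variables do not carry over. Pictures are saved under pics/ and viewed, and the job is handed in when it is done.

Besides the shell and the picture viewer there is one more tool, called after "Call:" as name(argument=value, ...), one argument or row to a line, values as JSON. jog_arm: Moves the arm, as the interface text tells. Its arguments: {"type":"object","properties":{"series":{"type":"array","items":{"type":"number"}},"squeeze":{"type":"number"}},"required":["series"]}

```bash
ls; mkdir -p pics; python3 - <<'E'
from cell import manip
import cv2,numpy as np,json
s=manip.read_state();print(s)
for n in ["scene","side","wrist"]:
    c=manip.camera(n);cv2.imwrite(f"pics/{n}0.png",c["color"]);np.savez(f"pics/{n}0.npz",**c)
    print(n,c["fx"],c["fy"],c["cx"],c["cy"],np.round(c.get("pose",c.get("mount")),3).tolist())
E
```

```text
pics
{'clock': 0.0, 'joints': array([ 1.24438377e+00,  3.00460237e-01,  1.52158266e+00, -2.68306034e-06,
        1.32069834e+00, -6.66142913e-02]), 'qd': array([ 0.00171914,  0.00024534,  0.00109938, -0.0026663 , -0.00206075,
       -0.00016304]), 'effort': array([ 1.17201478e-03, -5.31814170e+01, -3.52732337e+01,  7.09321070e-02,
        2.44975177e-02, -7.17519424e-05]), 'eef_pos': array([141.22053822, 531.31082241, 223.89160967]), 'eef_rot': array([-1.63514799,  1.56964774, -1.89494559]), 'wrist_force': array([-0.29307738,  0.09405237,  0.78502354]), 'moment': array([ 0.00621572, -0.04514796, -0.03783154]), 'finger_gap': 94.40982568501201}
scene 438.49156151729375 438.49156151729375 277.2330852648843 217.31956784000297 [[0.387, 0.792, -0.472, 812.981], [0.922, -0.331, 0.2, -71.001], [0.002, -0.512, -0.859, 623.609], [0.0, 0.0, 0.0, 1.0]]
side 544.4123692390754 544.4123692390754 275.54042516877456 215.95381236309825 [[-0.991, -0.097, 0.087, 450.193], [-0.13, 0.69, -0.712, 656.588], [0.009, -0.718, -0.696, 667.373], [0.0, 0.0, 0.0, 1.0]]
wrist 346.94264966959247 346.94264966959247 276.5349491610215 209.1522298291553 [[-0.0, -0.243, 0.97, -159.924], [1.0, 0.001, 0.001, -0.266], [-0.001, 0.97, 0.243, -69.24], [0.0, 0.0, 0.0, 1.0]]
```

View pics/scene0.png

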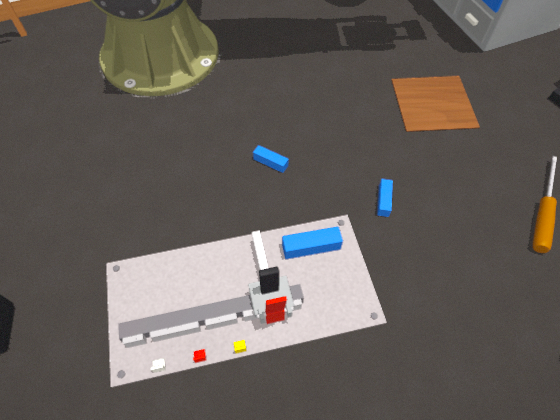

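View pics/side0.png

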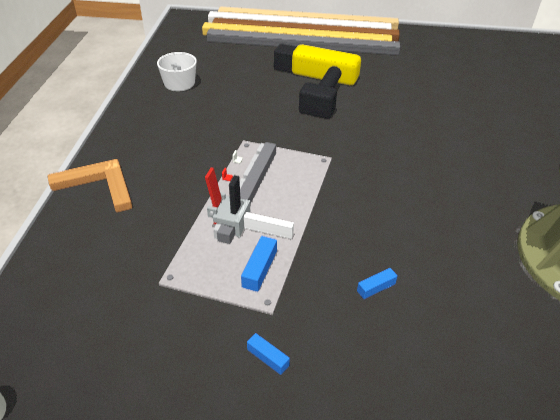

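View pics/wrist0.png

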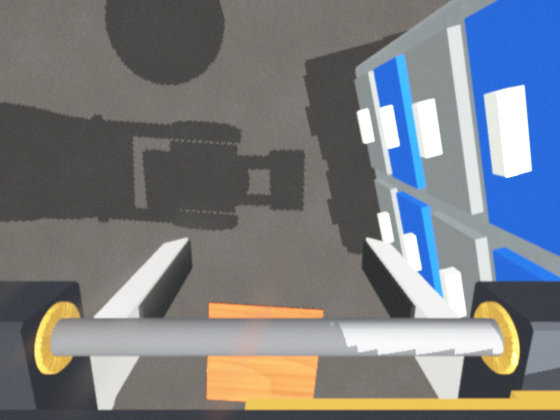

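```bash
cat > h.py <<'E'
import numpy as np,cv2
from scipy.spatial.transform import Rotation as R
def load(f):
    return dict(np.load(f))
def cloud(c,pose=None):
    z=c["range_z"];h,w=z.shape;u,v=np.meshgrid(np.arange(w),np.arange(h))
    P=np.stack([(u-c["cx"])/c["fx"]*z,(v-c["cy"])/c["fy"]*z,z],-1)
    T=c["pose"] if pose is None else pose
    W=P@T[:3,:3].T+T[:3,3]; W[z==0]=np.nan
    return W
def wristpose(c,s):
    T=np.eye(4);T[:3,:3]=R.from_euler("xyz",s["eef_rot"]).as_matrix();T[:3,3]=s["eef_pos"]
    return T@c["mount"]
def onplane(c,u,v,z,T=None):
    T=c["pose"] if T is None else T
    d=T[:3,:3]@np.array([(u-c["cx"])/c["fx"],(v-c["cy"])/c["fy"],1]);k=(z-T[2,3])/d[2]
    return T[:3,3]+k*d
def proj(c,p,T=None):
    T=c["pose"] if T is None else T
    q=T[:3,:3].T@(np.asarray(p)-T[:3,3]);return q[:2]/q[2]*[c["fx"],c["fy"]]+[c["cx"],c["cy"]]
E
python3 - <<'E'
from h import *
for n in ["scene","side"]:
    c=load(f"pics/{n}0.npz");W=cloud(c);im=c["color"].astype(int)
    g=im.min(-1)
    # plate: bright
    m=((g>110)&(abs(W[...,2]-6)<6)).astype(np.uint8)
    nl,L,st,_=cv2.connectedComponentsWithStats(m)
    k=1+np.argmax(st[1:,4]);mm=(L==k)
    P=W[mm];print(n,"plate z",np.nanmedian(P[:,2]),len(P))
    r=cv2.minAreaRect(P[:,:2].astype(np.float32));print(r,cv2.boxPoints(r).tolist())
    b=(im[...,0]>150)&(im[...,2]<90)&(W[...,2]>-10)&(W[...,2]<60)
    nl,L,st,ce=cv2.connectedComponentsWithStats(b.astype(np.uint8))
    for i in range(1,nl):
        if st[i,4]>60:
            q=W[L==i];t=q[q[:,2]>np.nanpercentile(q[:,2],95)-4]
            rr=cv2.minAreaRect(t[:,:2].astype(np.float32));print("blue",ce[i],st[i,4],np.nanpercentile(q[:,2],95),rr)
c=load("pics/scene0.npz");cv2.imwrite("pics/crop1.png",cv2.resize(c["color"][215:385,100:390],None,fx=2.7,fy=2.7,interpolation=cv2.INTER_CUBIC))
E
```

```text
scene plate z 5.534516793110129 23941
((569.67041015625, -26.280181884765625), (393.969482421875, 190.40911865234375), 80.32102966308594) [[442.7025146484375, -204.45437622070312], [630.4011840820312, -236.4674072265625], [696.6383056640625, 151.89401245117188], [508.93963623046875, 183.90704345703125]]
blue [270.41431262 158.09792844] 531 21.519924124410977 ((360.3448181152344, 107.06629943847656), (62.640377044677734, 20.5867977142334), 36.81709289550781)
blue [385.29462366 197.15053763] 465 21.711828164013376 ((510.22528076171875, 252.53370666503906), (19.53307342529297, 62.91644287109375), 57.23529052734375)
blue [311.45823755 242.27203065] 1305 37.04038243001255 ((544.8388061523438, 99.67185974121094), (87.58101654052734, 28.492046356201172), 78.2425765991211)
side plate z 4.475162848683681 11411
((570.708251953125, -27.06915283203125), (395.76220703125, 188.0702362060547), 80.36713409423828) [[444.88671875, -206.42486572265625], [630.30517578125, -237.89547729492188], [696.52978515625, 152.28656005859375], [511.111328125, 183.75717163085938]]
blue [257.67622951 263.05840164] 976 36.185568545855915 ((542.0735473632812, 103.10089874267578), (89.3084716796875, 26.868343353271484), 78.25314331054688)
blue [376.67016492 282.62518741] 667 20.50405414797001 ((358.6704406738281, 108.60658264160156), (62.15818405151367, 20.435075759887695), 37.59347152709961)
blue [267.72004745 352.96441281] 843 20.717681042165236 ((507.9661865234375, 254.07412719726562), (19.882654190063477, 61.88761901855469), 58.26405715942383)
```

View pics/crop1.png

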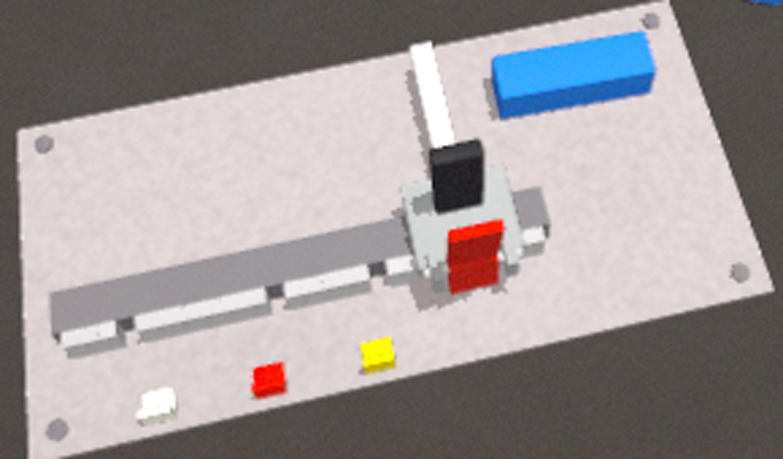

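```bash
cat >> h.py <<'E'
YAW=-0.169
O=np.array([592.2,-76.1,0.])
def setframe(o,y):
    global O,YAW;O=np.array(o);YAW=y
def Rf(): return R.from_euler("z",YAW).as_matrix()
def w2r(p): return (np.asarray(p)-O)@Rf()
def r2w(p): return O+Rf()@np.asarray(p,float)
E
python3 - <<'E'
from h import *
c=load("pics/scene0.npz");x0,y0,w,h=180,280,120,85
cr=cv2.resize(c["color"][y0:y0+h,x0:x0+w],None,fx=6.6,fy=6.6,interpolation=cv2.INTER_CUBIC)
cv2.imwrite("pics/crop2.png",cr)
W=w2r(cloud(c))
im=c["color"].astype(int)
# rectified view of the rail +x face (x=16,z 6..28) y -130..130
from numpy import arange
ys=np.arange(-125,125,0.5);zs=np.arange(34,-2,-0.5)
M=np.array([[proj(c,r2w([16,y,z])) for y in ys] for z in zs],np.float32)
f=cv2.remap(c["color"],M[...,0],M[...,1],cv2.INTER_CUBIC)
top=np.array([[proj(c,r2w([x,y,28])) for y in ys] for x in np.arange(-16,20,0.5)],np.float32)
f2=cv2.remap(c["color"],top[...,0],top[...,1],cv2.INTER_CUBIC)
pl=np.array([[proj(c,r2w([x,y,6])) for y in ys] for x in np.arange(16,66,0.5)],np.float32)
f3=cv2.remap(c["color"],pl[...,0],pl[...,1],cv2.INTER_CUBIC)
a=np.vstack([f2,f*0,f,f*0,f3]);a=cv2.resize(a,None,fx=1.6,fy=1.6)
cv2.imwrite("pics/rect.png",a);print(a.shape,f.shape,f2.shape)
g=f[:,:].astype(int).mean(-1)
for z in [24,18]: 
    r=g[int((34-z)*2)];print(z,[(ys[i],int(r[i])) for i in range(0,len(ys),4)])
# clip
for n,m in dict(yellow=(im[...,0]<90)&(im[...,1]>160)&(im[...,2]>160),red=(im[...,0]<60)&(im[...,1]<60)&(im[...,2]>150)).items():
    q=W[m];k=(q[:,0]>35)&(q[:,0]<65)&(abs(q[:,1])<130)&(q[:,2]>18);print(n,k.sum(),np.median(q[k],0),q[k].min(0),q[k].max(0))
E
```

```text
(621, 800, 3) (72, 500, 3) (72, 500, 3)
24 [(np.float64(-125.0), 204), (np.float64(-123.0), 179), (np.float64(-121.0), 171), (np.float64(-119.0), 169), (np.float64(-117.0), 175), (np.float64(-115.0), 182), (np.float64(-113.0), 175), (np.float64(-111.0), 179), (np.float64(-109.0), 173), (np.float64(-107.0), 171), (np.float64(-105.0), 180), (np.float64(-103.0), 172), (np.float64(-101.0), 172), (np.float64(-99.0), 167), (np.float64(-97.0), 137), (np.float64(-95.0), 140), (np.float64(-93.0), 213), (np.float64(-91.0), 216), (np.float64(-89.0), 211), (np.float64(-87.0), 178), (np.float64(-85.0), 179), (np.float64(-83.0), 169), (np.float64(-81.0), 179), (np.float64(-79.0), 182), (np.float64(-77.0), 168), (np.float64(-75.0), 175), (np.float64(-73.0), 180), (np.float64(-71.0), 171), (np.float64(-69.0), 180), (np.float64(-67.0), 185), (np.float64(-65.0), 166), (np.float64(-63.0), 175), (np.float64(-61.0), 178), (np.float64(-59.0), 171), (np.float64(-57.0), 179), (np.float64(-55.0), 185), (np.float64(-53.0), 163), (np.float64(-51.0), 178), (np.float64(-49.0), 182), (np.float64(-47.0), 170), (np
[... 4882 characters left out ...]
(89.0), 68), (np.float64(91.0), 75), (np.float64(93.0), 72), (np.float64(95.0), 67), (np.float64(97.0), 78), (np.float64(99.0), 106), (np.float64(101.0), 237), (np.float64(103.0), 176), (np.float64(105.0), 201), (np.float64(107.0), 212), (np.float64(109.0), 216), (np.float64(111.0), 238), (np.float64(113.0), 210), (np.float64(115.0), 145), (np.float64(117.0), 149), (np.float64(119.0), 153), (np.float64(121.0), 154), (np.float64(123.0), 144)]
yellow 45 [57.97078444 28.49277064 22.89114993] [54.93004099 21.35043963 18.14971571] [59.35507562 35.87258735 25.84575335]
red 116 [ 36.45650473  77.38707698 102.31515541] [ 35.00017953 -33.97040667  19.4563455 ] [ 59.11694353  95.44096137 113.5838863 ]
```

View pics/rect.png

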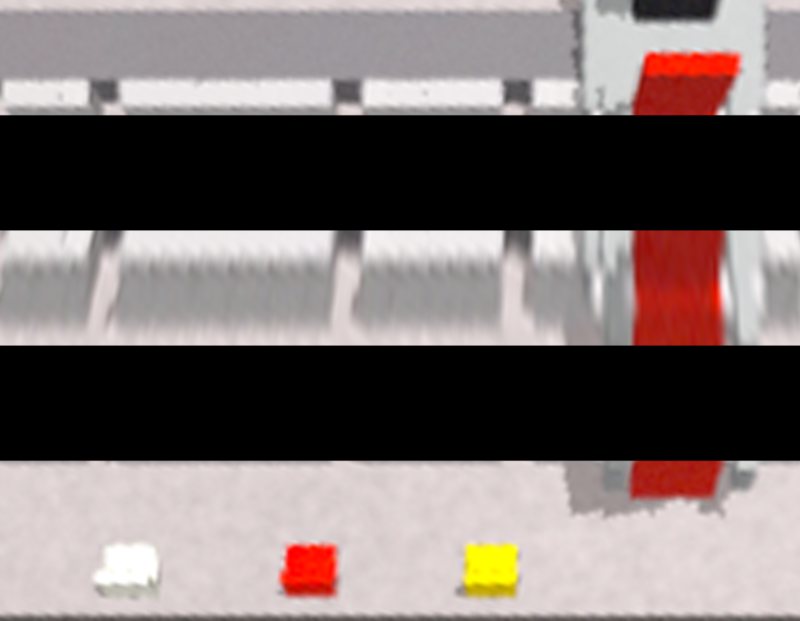

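View pics/crop2.png

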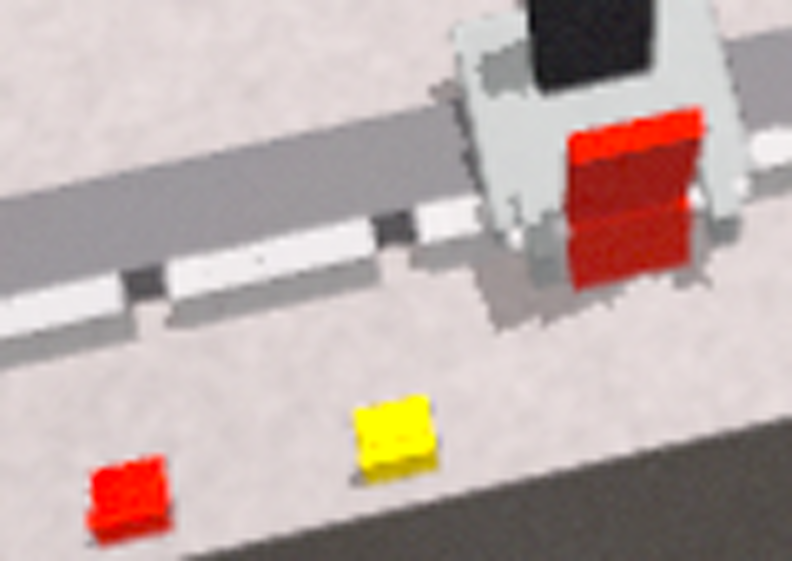

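```bash
python3 - <<'E'
from h import *
from cell import manip
s=manip.read_state()
A=R.from_euler("xyz",s["eef_rot"]).as_matrix();print(np.round(A,3))
xr=Rf()[:,0]
for sg in (1,-1):
    x=np.array([0,0,-1.]);y=sg*xr;T=np.stack([x,y,np.cross(x,y)],1)
    print(sg,R.from_matrix(T@A.T).as_rotvec())
for n in ["scene","side"]:
    c=load(f"pics/{n}0.npz");W=w2r(cloud(c));im=c["color"].astype(int)
    near=(abs(W[...,1]-84)<40)&(abs(W[...,0])<60)
    red=near&(im[...,2]>120)&(im[...,0]<60)&(im[...,1]<80)
    blk=near&(im.max(-1)<60)&(W[...,2]>60)
    for nm,m in (("red",red),("blk",blk)):
        q=W[m]
        for lo,hi in ((60,75),(75,90),(90,100),(100,106),(106,120)):
            k=(q[:,2]>lo)&(q[:,2]<hi)
            if k.sum()>3: print(n,nm,lo,hi,k.sum(),np.percentile(q[k],[5,50,95],axis=0).round(1).tolist())
    cl=near&0
    for nm,p in (("wh",None),):
        m=(im.min(-1)>150)&(W[...,0]<-30)&(W[...,0]>-105)&(W[...,2]>30)&(W[...,2]<45)
        q=W[m];print(n,"arm",m.sum(),np.percentile(q,[3,50,97],axis=0).round(1).tolist())
    b=(im[...,0]>150)&(im[...,2]<90)&(W[...,2]>30)&(W[...,2]<60)&(W[...,0]<0)
    q=W[b];print("spacer",cv2.minAreaRect(q[:,:2].astype(np.float32)))
E
```

```text
[[-0.     0.257  0.966]
 [-0.001  0.966 -0.257]
 [-1.    -0.001 -0.   ]]
1 [ 4.17240050e-04 -7.96943986e-04 -1.48001201e+00]
-1 [8.16963348e-04 4.27721188e-04 1.66158045e+00]
scene red 60 75 37 [[29.2, 71.8, 61.2], [30.2, 83.8, 67.8], [31.2, 93.5, 74.3]]
scene red 75 90 45 [[31.4, 72.7, 75.6], [32.7, 83.4, 83.2], [33.4, 94.6, 89.3]]
scene red 90 100 26 [[33.7, 71.8, 92.0], [34.5, 83.4, 95.9], [35.2, 93.2, 99.7]]
scene red 100 106 21 [[34.5, 71.6, 100.4], [35.3, 80.1, 103.6], [36.1, 94.1, 105.8]]
scene red 106 120 106 [[31.9, 72.7, 108.4], [34.7, 83.7, 111.9], [36.8, 94.5, 113.5]]
scene blk 60 75 77 [[-3.7, 72.3, 60.6], [-3.1, 83.1, 68.4], [-2.4, 93.1, 74.7]]
scene blk 75 90 72 [[-4.0, 72.5, 76.0], [-3.1, 83.2, 82.4], [-2.4, 93.4, 88.5]]
scene blk 90 100 55 [[-3.8, 72.5, 90.4], [-3.0, 82.0, 94.6], [-2.3, 93.1, 99.2]]
scene blk 100 106 40 [[-4.7, 72.1, 100.1], [-3.2, 83.5, 103.3], [-2.6, 94.1, 105.8]]
scene blk 106 120 17 [[-10.6, 72.2, 106.2], [-3.2, 79.8, 107.6], [-2.8, 91.7, 108.1]]
scene arm 308 [[-101.7, 78.7, 33.7], [-73.5, 84.6, 36.5], [-45.5, 90.5, 38.0]]
spacer ((-76.251708984
[... 390 characters left out ...]
.0, 98.2, 105.6]]
side red 106 120 63 [[28.8, 75.1, 106.3], [30.8, 87.7, 110.2], [34.4, 97.6, 111.9]]
side blk 60 75 68 [[-14.5, 76.1, 60.6], [-13.5, 95.0, 68.0], [-7.3, 97.9, 74.5]]
side blk 75 90 68 [[-14.5, 76.7, 76.0], [-13.6, 95.2, 83.2], [-6.6, 98.8, 88.9]]
side blk 90 100 44 [[-14.5, 79.8, 90.3], [-13.1, 96.1, 94.7], [-7.2, 98.1, 99.6]]
side blk 100 106 35 [[-14.6, 77.9, 100.6], [-12.7, 91.6, 103.5], [-8.2, 97.5, 105.9]]
side blk 106 120 22 [[-14.2, 76.5, 106.1], [-10.5, 85.7, 106.7], [-7.3, 95.5, 107.7]]
side arm 339 [[-101.6, 79.2, 30.7], [-67.3, 87.5, 34.8], [-32.9, 125.3, 37.3]]
spacer ((-79.55332946777344, 168.216796875), (89.3084487915039, 26.868377685546875), 87.93612670898438)
```

```bash
python3 - <<'E'
from h import *
for p in [(4,60,224),(4,84,88)]: w=r2w(p);print(w,w-[141.286,531.533,224.446])
E
```

```text
[606.23481462 -17.62757933 224.        ] [ 4.64948815e+02 -5.49160579e+02 -4.46000000e-01]
[610.27153494   6.03050362  88.        ] [ 468.98553494 -525.50249638 -136.446     ]
```

Call:
jog_arm(
  series=[0, 0, -1.48, 0.465, -0.549, 0, 1, 0, 0, -1.48, 0.465, -0.549, 0, 1, 0, 0, -1.48, 0.465, -0.549, 0, 1, 0, 0, -1.48, 0.465, -0.549, 0, 1, 0, 0, -1.48, 0.465, -0.549, 0, 1, 0, 0, -1.48, 0.465, -0.549, 0, 1, 0, 0, -1.48, 0.465, -0.549, 0, 1, 0, 0, -1.48, 0.465, -0.549, 0, 1, 0, 0, -1.48, 0.465, -0.549, 0, 1, 0, 0, -1.48, 0.465, -0.549, 0, 1, 0, 0, -1.48, 0.465, -0.549, 0, 1, 0, 0, -1.48, 0.465, -0.549, 0, 1, 0, 0, -1.48, 0.465, -0.549, 0, 1, 0, 0, -1.48, 0.465, -0.549, 0, 1, 0, 0, -1.48, 0.465, -0.549, 0, 1, 0, 0, -1.48, 0.465, -0.549, 0, 1, 0, 0, -1.48, 0.465, -0.549, 0, 1],
)

```text
clock: 2.28
eef_pos: [606.2, -17.1, 224.7]
eef_rot: [1.706, 1.571, -0.033]
wrist_force: [-0.7, -1.2, 0.2]
finger_gap: 93.9
```

```bash
python3 - <<'E'
from h import *
from cell import manip
s=manip.read_state();c=manip.camera("wrist");T=wristpose(c,s)
c["pose"]=T;np.savez("pics/wrist1.npz",**c);cv2.imwrite("pics/wrist1.png",cv2.resize(c["color"],None,fx=1.42,fy=1.42))
print(s["clock"],s["eef_pos"],R.from_euler("xyz",s["eef_rot"]).as_matrix().round(3).tolist(),s["wrist_force"])
E
```

```text
2.275 [606.16581802 -17.07399245 224.65007903] [[0.0, 0.986, -0.168], [-0.0, -0.168, -0.986], [-1.0, 0.0, -0.0]] [-0.70560956 -1.1636019   0.17322192]
```

View pics/wrist1.png

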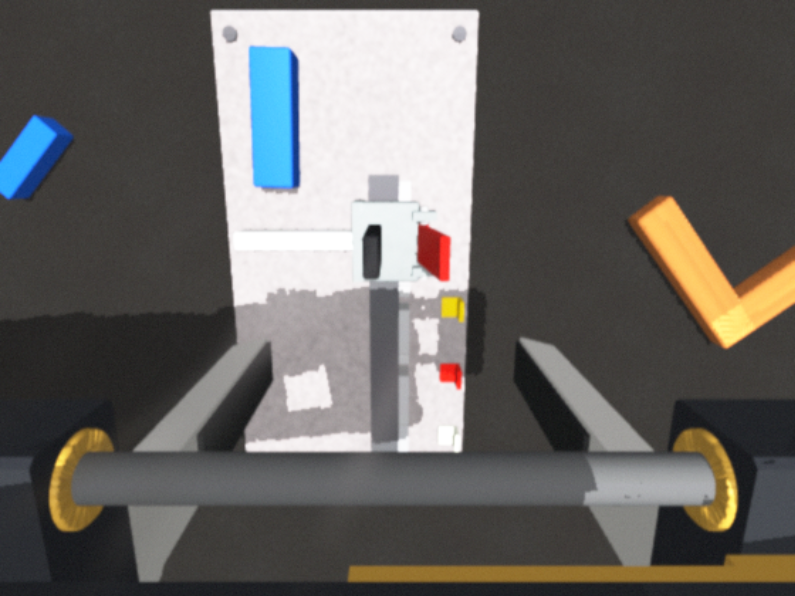

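```bash
python3 - <<'E'
from h import *
c=load("pics/wrist1.npz");im=c["color"].astype(int)
W=w2r(cloud(c))
P=W[(im.min(-1)>110)&(abs(W[...,2]-6)<6)]
print("plate z",np.median(P[:,2]))
for x0,x1 in ((-124,-110),(50,64)): pass
q=P;print("plate ext",np.percentile(q,[0.2,99.8],axis=0).round(1))
red=(im[...,2]>120)&(im[...,0]<60)&(im[...,1]<80)&(W[...,2]>100);q=W[red];print("lever top",np.percentile(q,[3,50,97],axis=0).round(1).tolist())
blk=(im.max(-1)<70)&(W[...,2]>98)&(W[...,2]<112)&(abs(W[...,0])<40)&(W[...,1]>50);q=W[blk];print("post top",np.percentile(q,[3,50,97],axis=0).round(1).tolist())
gr=(W[...,2]>38)&(W[...,2]<50)&(abs(W[...,0])<40)&(abs(W[...,1]-84)<50);q=W[gr];print("block",np.percentile(q,[2,50,98],axis=0).round(1).tolist())
ye=(im[...,0]<90)&(im[...,1]>160)&(im[...,2]>160)&(W[...,2]>19);q=W[ye];print("yel",np.percentile(q,[3,50,97],axis=0).round(1).tolist())
b=(im[...,0]>150)&(im[...,2]<90)&(W[...,2]>31)&(W[...,2]<60)&(W[...,0]<0)
q=W[b];print("spacer",cv2.minAreaRect(q[:,:2].astype(np.float32)))
a=(im.min(-1)>150)&(W[...,0]<-35)&(W[...,0]>-100)&(W[...,2]>31)&(W[...,2]<45);q=W[a];print("arm",np.percentile(q,[2,50,98],axis=0).round(1).tolist())
ys=np.arange(60,-100,-0.25);xs=np.arange(-20,62,0.25)
M=np.array([[proj(c,r2w([x,y,28])) for x in xs] for y in ys],np.float32)
f=cv2.remap(c["color"],M[...,0],M[...,1],cv2.INTER_CUBIC);f=cv2.convertScaleAbs(f,alpha=1.5)
cv2.imwrite("pics/rect1.png",cv2.resize(f,None,fx=1,fy=0.9)) 
i=[np.argmin(abs(xs-v)) for v in (12,14)]
g=f[:,i[0]:i[1]].astype(int).mean((1,2))
print([(ys[k],int(g[k])) for k in range(0,len(ys),4)])
E
```

```text
plate z 5.780758744663218
plate ext [[-121.9 -100.2    0.3]
 [  64.1  239.9    9.9]]
lever top [[29.4, 74.1, 101.0], [32.1, 85.4, 111.7], [35.5, 96.8, 113.3]]
post top [[-11.5, 74.9, 99.9], [-6.0, 90.0, 107.3], [-2.8, 97.1, 108.7]]
block [[-23.2, 56.8, 41.7], [3.5, 88.8, 43.7], [24.6, 111.7, 47.6]]
yel [[-43.7, 22.3, 19.1], [53.0, 85.3, 321.2], [264.7, 92.1, 324.4]]
spacer ((-76.2264633178711, 165.77244567871094), (88.06988525390625, 26.898487091064453), 88.20452880859375)
arm [[-98.8, 78.7, 34.5], [-69.6, 84.8, 36.6], [-36.7, 189.0, 38.3]]
[(np.float64(60.0), 255), (np.float64(59.0), 255), (np.float64(58.0), 255), (np.float64(57.0), 255), (np.float64(56.0), 255), (np.float64(55.0), 255), (np.float64(54.0), 255), (np.float64(53.0), 255), (np.float64(52.0), 255), (np.float64(51.0), 255), (np.float64(50.0), 255), (np.float64(49.0), 255), (np.float64(48.0), 255), (np.float64(47.0), 255), (np.float64(46.0), 255), (np.float64(45.0), 255), (np.float64(44.0), 255), (np.float64(43.0), 255), (np.float64(42.0), 255), (np.float64(41.0), 248), (np.float64(40.0), 241), (np.float64(39.0), 234), (n
[... 2826 characters left out ...]
(np.float64(-73.0), 255), (np.float64(-74.0), 255), (np.float64(-75.0), 255), (np.float64(-76.0), 255), (np.float64(-77.0), 255), (np.float64(-78.0), 255), (np.float64(-79.0), 255), (np.float64(-80.0), 255), (np.float64(-81.0), 255), (np.float64(-82.0), 255), (np.float64(-83.0), 255), (np.float64(-84.0), 255), (np.float64(-85.0), 255), (np.float64(-86.0), 255), (np.float64(-87.0), 255), (np.float64(-88.0), 214), (np.float64(-89.0), 127), (np.float64(-90.0), 98), (np.float64(-91.0), 102), (np.float64(-92.0), 109), (np.float64(-93.0), 114), (np.float64(-94.0), 115), (np.float64(-95.0), 119), (np.float64(-96.0), 122), (np.float64(-97.0), 122), (np.float64(-98.0), 126), (np.float64(-99.0), 131)]
```

View pics/rect1.png

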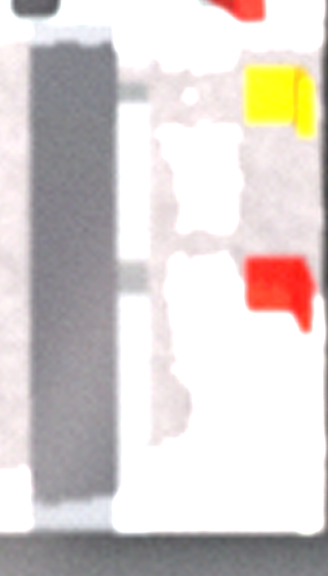

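Call:
jog_arm(
  series=[0, 0, 0, 0.002, 0.012, -0.05, 1, 0, 0, 0, 0.0041, 0.0238, -0.09, 1, 0, 0, 0, 0.0041, 0.0238, -0.115, 1, 0, 0, 0, 0.0041, 0.0238, -0.13, 1, 0, 0, 0, 0.0041, 0.0238, -0.136, 1, 0, 0, 0, 0.0041, 0.0238, -0.136, 1],
)

```text
clock: 3.08
eef_pos: [610.6, 6.2, 88.9]
eef_rot: [1.68, 1.57, -0.06]
wrist_force: [-0.1, -0.3, 0.4]
finger_gap: 94.1
```

```bash
python3 - <<'E'
from h import *
from cell import manip
s=manip.read_state()
for n in ("scene","side"):
    c=manip.camera(n);cv2.imwrite(f"pics/{n}2.png",cv2.resize(c["color"][150:350,150:400],None,fx=2.5,fy=2.5))
print(s["clock"],w2r(s["eef_pos"]),s["wrist_force"])
E
```

```text
3.075 [ 4.31886799 84.22601156 88.93433129] [-0.12481085 -0.25219208  0.35766281]
```

View pics/side2.png

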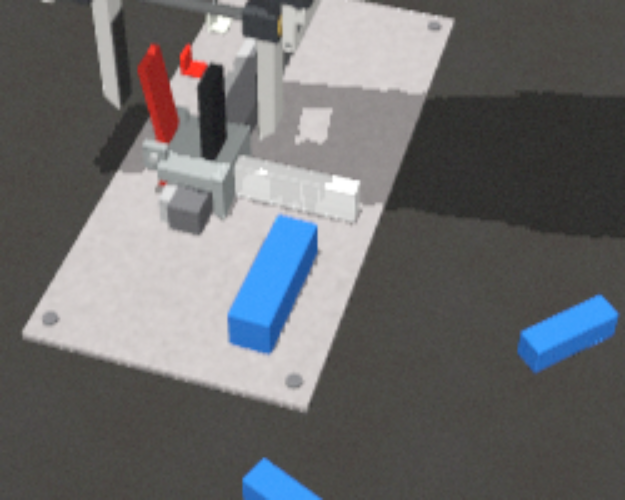

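Call:
jog_arm(
  series=[0, 0, 0, 0, 0, 0, 0.3, 0, 0, 0, 0, 0, 0, 0.1, 0, 0, 0, 0, 0, 0, 0.0, 0, 0, 0, 0, 0, 0, -0.1, 0, 0, 0, 0, 0, 0, -0.18, 0, 0, 0, 0, 0, 0, -0.23],
  squeeze=12,
)

```text
clock: 3.92
eef_pos: [611.1, 6.2, 88.8]
eef_rot: [1.647, 1.569, -0.093]
wrist_force: [7.3, -2.0, -2.0]
finger_gap: 38.3
```

Call:
jog_arm(
  series=[0, 0, 0, 0, 0, 0, -0.3, 0, 0, 0, 0, 0, 0, -0.4, 0, 0, 0, 0, 0, 0, -0.4],
)

```text
clock: 4.3
eef_pos: [610.4, 6.4, 88.7]
eef_rot: [1.856, 1.571, 0.116]
wrist_force: [-1.5, -0.3, 5.8]
finger_gap: 35.9
```

Call:
jog_arm(
  series=[0, 0, 0, 0, 0, 0, -0.5, 0, 0, 0, 0, 0, 0, -0.5],
  squeeze=20,
)

```text
clock: 4.55
eef_pos: [610.3, 6.4, 88.7]
eef_rot: [-1.511, 1.571, 3.033]
wrist_force: [-2.3, -0.1, 5.2]
finger_gap: 35.6
```

```bash
python3 - <<'E'
from h import *
from cell import manip
s=manip.read_state()
for n in ("scene","side"):
    c=manip.camera(n);np.savez(f"pics/{n}3.npz",**c);cv2.imwrite(f"pics/{n}3.png",cv2.resize(c["color"][170:330,170:330],None,fx=3.6,fy=3.6,interpolation=cv2.INTER_CUBIC))
print(s["clock"],w2r(s["eef_pos"]),s["wrist_force"],s["finger_gap"])
E
```

```text
4.55 [ 3.95324564 84.31628854 88.71669641] [-2.26810129 -0.06088833  5.22828897] 35.5639161954044
```

View pics/side3.png

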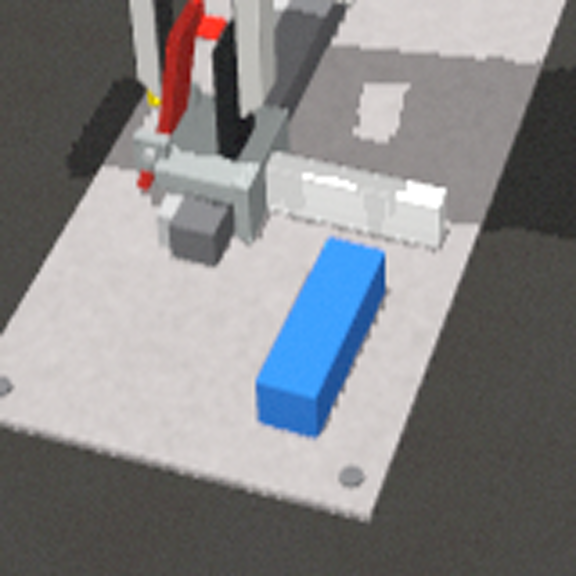

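View pics/scene3.png

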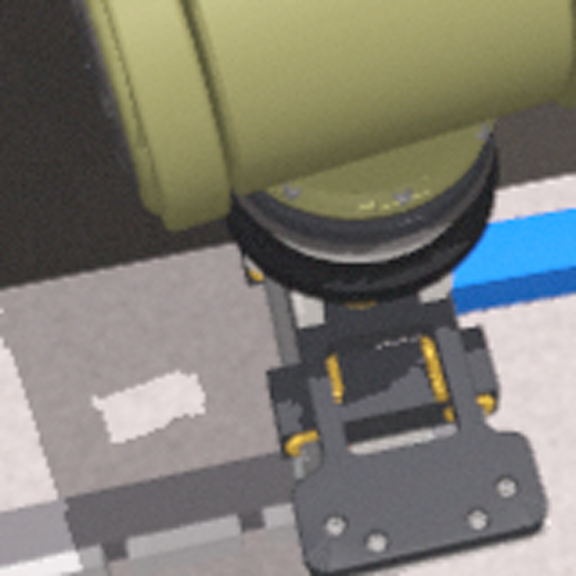

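Call:
jog_arm(
  series=[0, 0, 0, -0.0003, -0.0015, 0, -0.5, 0, 0, 0, -0.0005, -0.003, 0, -0.5, 0, 0, 0, -0.0008, -0.0049, 0, -0.5],
)

```text
clock: 5.03
eef_pos: [609.5, 1.7, 88.7]
eef_rot: [-2.808, 1.57, 1.736]
wrist_force: [-2.0, 1.4, 6.0]
finger_gap: 36.0
```

Call:
jog_arm(
  series=[0, 0, 0, -0.001, -0.006, 0, -0.5, 0, 0, 0, -0.0022, -0.013, 0, -0.5, 0, 0, 0, -0.0036, -0.021, 0, -0.5, 0, 0, 0, -0.005, -0.029, 0, -0.5, 0, 0, 0, -0.0061, -0.036, 0, -0.5, 0, 0, 0, -0.0068, -0.04, 0, -0.5, 0, 0, 0, -0.0072, -0.0421, 0, -0.5, 0, 0, 0, -0.0072, -0.0421, 0, -0.5],
)

```text
clock: 6.02
eef_pos: [602.3, -40.8, 88.7]
eef_rot: [-1.043, 1.571, -2.783]
wrist_force: [-2.2, -1.4, 5.7]
finger_gap: 35.4
```

```bash
python3 - <<'E'
from h import *
from cell import manip
s=manip.read_state()
print(s["clock"],w2r(s["eef_pos"]),s["wrist_force"],s["finger_gap"])
for n in ("scene","side"):
    c=manip.camera(n);np.savez(f"pics/{n}4.npz",**c);cv2.imwrite(f"pics/{n}4.png",cv2.resize(c["color"][170:330,140:340],None,fx=3.6,fy=3.6,interpolation=cv2.INTER_CUBIC))
    W=w2r(cloud(c));im=c["color"].astype(int)
    a=(im.min(-1)>60)&(W[...,0]<-45)&(W[...,0]>-105)&(W[...,2]>33)&(W[...,2]<41)&(W[...,1]<60);q=W[a];print("arm",a.sum(),np.percentile(q,[2,50,98],axis=0).round(1).tolist())
E
```

```text
6.025 [ 3.99255812 36.50801577 88.72505363] [-2.21811163 -1.44340398  5.68590518] 35.44375620572946Traceback (most recent call last):
  File "<stdin>", line 8, in <module>
    return _quantile_unchecked(
        a, q, axis, out, overwrite_input, method, keepdims, weights)
    return _ureduce(a,
                    func=_quantile_ureduce_func,
    ...<5 lines>...
                    overwrite_input=overwrite_input,
                    method=method)
    r = func(a, **kwargs)
    result = _quantile(arr,
                       quantiles=q,
    ...<2 lines>...
                       out=out,
                       weights=wgt)
    slices_having_nans = np.isnan(arr[-1, ...])
                                  ~~~^^^^^^^^^
IndexError: index -1 is out of bounds for axis 0 with size 0
```

Call:
jog_arm(
  series=[0, 0, 0, 0, 0, 0, -0.5, 0, 0, 0, 0, 0, 0, -0.5, 0, 0, 0, 0, 0, 0, -0.5],
  squeeze=3,
)

```text
clock: 6.45
eef_pos: [603.1, -40.9, 88.7]
eef_rot: [1.535, 1.569, -0.205]
wrist_force: [5.8, -2.3, 0.6]
finger_gap: 41.5
```

Call:
jog_arm(
  series=[0, 0, 0, 0, 0, 0, 0, 0, 0, 0, 0, 0, 0, 0.2, 0, 0, 0, 0, 0, 0, 0.5, 0, 0, 0, 0, 0, 0, 0.5],
)

```text
clock: 6.95
eef_pos: [602.1, -40.5, 88.1]
eef_rot: [-1.587, 1.57, 2.957]
wrist_force: [-0.0, 0.2, -0.1]
finger_gap: 69.8
```

```bash
python3 - <<'E'
from h import *
from cell import manip
s=manip.read_state()
print(s["clock"],w2r(s["eef_pos"]),s["wrist_force"],s["finger_gap"])
for n in ("side",):
    c=manip.camera(n);np.savez(f"pics/{n}5.npz",**c);cv2.imwrite(f"pics/{n}5.png",cv2.resize(c["color"][130:290,170:330],None,fx=3.6,fy=3.6,interpolation=cv2.INTER_CUBIC))
    W=w2r(cloud(c));im=c["color"].astype(int)
    near=(abs(W[...,1]-37)<20)&(abs(W[...,0])<60)
    red=near&(im[...,2]>120)&(im[...,0]<60)&(im[...,1]<80);q=W[red]
    for lo,hi in ((60,75),(75,90),(90,100),(100,106),(106,120)):
            k=(q[:,2]>lo)&(q[:,2]<hi)
            if k.sum()>3: print(lo,hi,k.sum(),np.percentile(q[k],[5,50,95],axis=0).round(1).tolist())
    a=(im.min(-1)>60)&(W[...,0]<-45)&(W[...,0]>-105)&(W[...,2]>33)&(W[...,2]<41)&(W[...,1]<60);q=W[a];print("arm",a.sum(),np.percentile(q,[2,50,98],axis=0).round(1).tolist())
E
```

```text
6.95 [ 3.73547326 36.70388145 88.12332124] [-1.31386950e-04  2.20743279e-01 -1.35377242e-01] 69.79380673156132
60 75 67 [[22.2, 27.7, 61.1], [23.9, 43.5, 67.3], [27.2, 50.2, 74.2]]
75 90 71 [[24.3, 27.1, 75.4], [26.2, 41.9, 82.2], [30.0, 50.2, 89.1]]
90 100 54 [[26.7, 25.7, 90.9], [28.1, 41.5, 95.2], [32.1, 50.3, 99.2]]
100 106 31 [[27.7, 28.8, 100.3], [29.2, 42.3, 103.5], [33.4, 50.0, 105.8]]
106 120 48 [[28.9, 27.4, 106.9], [31.1, 39.4, 110.1], [34.9, 49.5, 112.1]]
arm 198 [[-103.7, 30.4, 33.1], [-75.2, 38.4, 35.2], [-46.4, 44.3, 37.8]]
```

View pics/side5.png

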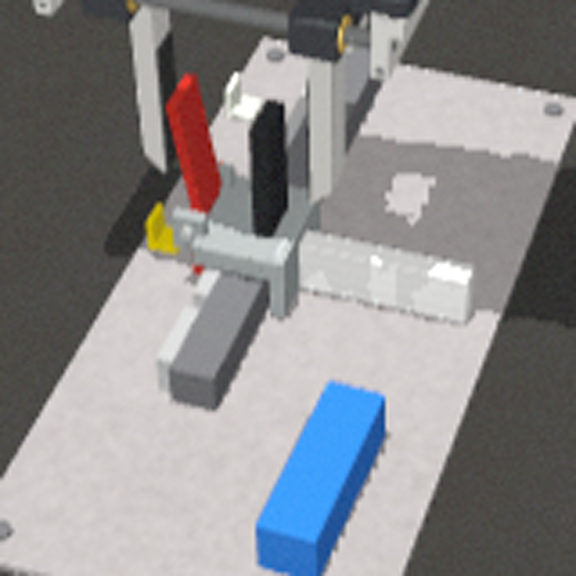

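```bash
python3 - <<'E'
from h import *
w=r2w([-77,186,34]);print(w,w-[602.386,-40.667,88.446])
E
```

```text
[547.58156631 120.20128725  34.        ] [-54.80443369 160.86828725 -54.446     ]
```

Call:
jog_arm(
  series=[0, 0, 0, 0, 0, 0.03, 0.6, 0, 0, 0, 0, 0, 0.07, 0.6, 0, 0, 0, 0, 0, 0.11, 0.6, 0, 0, 0, -0.015, 0.05, 0.12, 0.6, 0, 0, 0, -0.03, 0.1, 0.12, 0.6, 0, 0, 0, -0.0548, 0.16, 0.12, 0.6, 0, 0, 0, -0.0548, 0.16, 0.12, 0.6, 0, 0, 0, -0.0548, 0.16, 0.12, 0.6],
)

```text
clock: 8.0
eef_pos: [547.7, 119.2, 208.5]
eef_rot: [0.581, 1.571, -1.158]
wrist_force: [0.0, -0.7, 0.5]
finger_gap: 75.5
```

```bash
python3 - <<'E'
from h import *
from cell import manip
s=manip.read_state();c=manip.camera("wrist");T=wristpose(c,s)
c["pose"]=T;np.savez("pics/wrist6.npz",**c)
print(s["clock"],w2r(s["eef_pos"]),s["wrist_force"])
W=w2r(cloud(c));im=c["color"].astype(int)
b=(im[...,0]>150)&(im[...,2]<90)&(W[...,2]>31)&(W[...,2]<60)&(W[...,0]<0)
q=W[b];print("spacer",b.sum(),cv2.minAreaRect(q[:,:2].astype(np.float32)))
a=(im.min(-1)>60)&(W[...,0]<-45)&(W[...,0]>-105)&(W[...,2]>33)&(W[...,2]<41)&(W[...,1]<60);q=W[a];print("arm",a.sum(),np.percentile(q,[2,50,98],axis=0).round(1).tolist())
c2=manip.camera("scene");np.savez("pics/scene6.npz",**c2)
cv2.imwrite("pics/scene6.png",cv2.resize(c2["color"][170:380,100:400],None,fx=2.5,fy=2.5))
cv2.imwrite("pics/wrist6.png",c["color"])
E
```

```text
8.0 [-76.76048453 185.02858621 208.5249546 ] [ 0.01169087 -0.7198496   0.51495157]
spacer 2310 ((-76.88510131835938, 166.68992614746094), (88.9146728515625, 27.492765426635742), 87.8143310546875)Traceback (most recent call last):
  File "<stdin>", line 9, in <module>
    return _quantile_unchecked(
        a, q, axis, out, overwrite_input, method, keepdims, weights)
    return _ureduce(a,
                    func=_quantile_ureduce_func,
    ...<5 lines>...
                    overwrite_input=overwrite_input,
                    method=method)
    r = func(a, **kwargs)
    result = _quantile(arr,
                       quantiles=q,
    ...<2 lines>...
                       out=out,
                       weights=wgt)
    slices_having_nans = np.isnan(arr[-1, ...])
                                  ~~~^^^^^^^^^
IndexError: index -1 is out of bounds for axis 0 with size 0
```

Call:
jog_arm(
  series=[0, 0, 0, 0, 0, -0.05, 0.3, 0, 0, 0, 0, 0, -0.1, 0.3, 0, 0, 0, 0, 0, -0.14, 0.3, 0, 0, 0, 0, 0, -0.162, 0.3, 0, 0, 0, 0, 0, -0.17, 0.3, 0, 0, 0, 0, 0, -0.1744, 0.3, 0, 0, 0, 0, 0, -0.1744, 0.3],
)

```text
clock: 8.93
eef_pos: [548.0, 119.1, 34.6]
eef_rot: [1.891, 1.57, 0.151]
wrist_force: [0.2, 0.2, -0.2]
finger_gap: 61.3
```

```bash
python3 - <<'E'
from h import *
from cell import manip
s=manip.read_state()
print(s["clock"],w2r(s["eef_pos"]),s["wrist_force"],s["finger_gap"])
for n in ("scene","side"):
    c2=manip.camera(n);np.savez(f"pics/{n}7.npz",**c2)
    cv2.imwrite(f"pics/{n}7.png",cv2.resize(c2["color"][150:350,130:380],None,fx=2.5,fy=2.5))
E
```

```text
8.925 [-76.39894755 184.98349158  34.62233764] [ 0.20908567  0.21987676 -0.20716346] 61.31365469713802
```

View pics/side7.png

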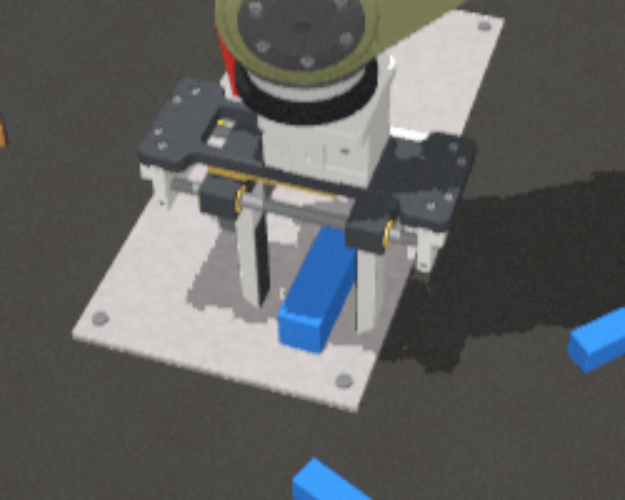

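View pics/scene7.png

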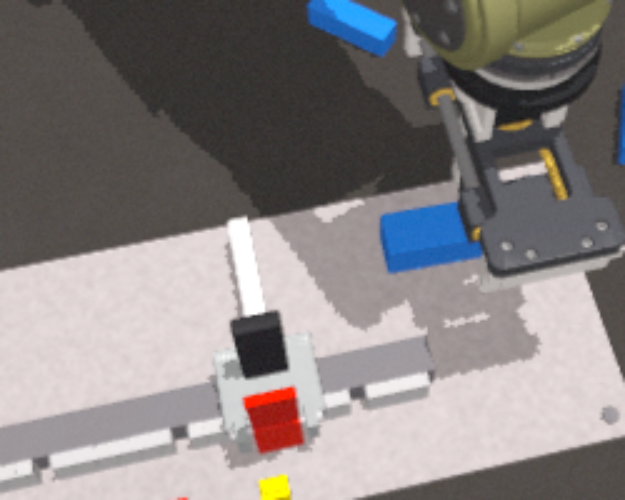

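Call:
jog_arm(
  series=[0, 0, 0, 0, 0, 0, 0.1, 0, 0, 0, 0, 0, 0, -0.1, 0, 0, 0, 0, 0, 0, -0.3, 0, 0, 0, 0, 0, 0, -0.6, 0, 0, 0, 0, 0, 0, -0.6, 0, 0, 0, 0, 0, 0, -0.6],
  squeeze=6,
)

```text
clock: 9.78
eef_pos: [547.6, 119.4, 34.1]
eef_rot: [-1.148, 1.571, -2.888]
wrist_force: [-0.1, -0.2, 1.1]
finger_gap: 28.4
```

```bash
python3 - <<'E'
from h import *
from cell import manip
s=manip.read_state()
print(s["clock"],w2r(s["eef_pos"]),s["wrist_force"],s["finger_gap"])
c=load("pics/scene7.npz");c0=load("pics/scene0.npz")
for cc,y0 in ((c0,84),(c,36.7)):
    W=w2r(cloud(cc));im=cc["color"].astype(int)
    near=(abs(W[...,1]-y0)<20)&(abs(W[...,0])<60)
    red=near&(im[...,2]>120)&(im[...,0]<60)&(im[...,1]<80);q=W[red]
    for lo,hi in ((60,75),(75,90),(90,106),(106,120)):
            k=(q[:,2]>lo)&(q[:,2]<hi)
            if k.sum()>3: print(lo,hi,k.sum(),np.percentile(q[k],[5,50,95],axis=0).round(1).tolist())
    a=(im.min(-1)>150)&(W[...,0]<-30)&(W[...,0]>-105)&(W[...,2]>30)&(W[...,2]<45)&(abs(W[...,1]-y0)<15);q=W[a];print("arm",a.sum(),np.percentile(q,[3,50,97],axis=0).round(1).tolist())
c=manip.camera("scene");W=w2r(cloud(c));im=c["color"].astype(int)
b=(im[...,0]>100)&(im[...,2]<60)&(W[...,2]>31)&(W[...,2]<60)&(W[...,0]<-40)&(W[...,0]>-120)
q=W[b];print("spacer",cv2.minAreaRect(q[:,:2].astype(np.float32)),q[:,1].min())
E
```

```text
9.775 [-76.87639188 185.17643647  34.07818268] [-0.0575332  -0.24544314  1.10888417] 28.411091374774887
60 75 37 [[29.2, 71.8, 61.2], [30.2, 83.8, 67.8], [31.2, 93.5, 74.3]]
75 90 45 [[31.4, 72.7, 75.6], [32.7, 83.4, 83.2], [33.4, 94.6, 89.3]]
90 106 47 [[33.7, 71.5, 92.3], [35.1, 82.6, 99.3], [35.9, 93.9, 105.6]]
106 120 106 [[31.9, 72.7, 108.4], [34.7, 83.7, 111.9], [36.8, 94.5, 113.5]]
arm 301 [[-101.8, 78.7, 34.4], [-73.2, 84.5, 36.5], [-45.5, 90.2, 38.0]]
60 75 39 [[29.0, 26.0, 60.8], [30.1, 35.9, 67.1], [31.2, 46.5, 74.3]]
75 90 43 [[31.3, 26.2, 75.9], [32.6, 36.8, 83.3], [33.5, 46.8, 89.6]]
90 106 43 [[33.8, 26.3, 91.6], [34.9, 36.2, 99.1], [35.9, 46.9, 105.1]]
106 120 106 [[31.9, 25.6, 107.8], [34.7, 36.1, 111.8], [36.7, 47.0, 113.4]]
arm 299 [[-103.5, 31.3, 34.9], [-73.4, 36.9, 36.7], [-45.4, 42.3, 38.3]]
spacer ((-75.9755859375, 149.65431213378906), (56.47000503540039, 28.509716033935547), 88.86676788330078) 121.2251946777599
```

Call:
jog_arm(
  series=[0, 0, 0, -0.001, -0.006, 0, -0.6, 0, 0, 0, -0.0027, -0.016, 0, -0.6, 0, 0, 0, -0.0044, -0.026, 0, -0.6, 0, 0, 0, -0.0061, -0.036, 0, -0.6, 0, 0, 0, -0.0079, -0.046, 0, -0.6, 0, 0, 0, -0.0096, -0.056, 0, -0.6, 0, 0, 0, -0.0111, -0.065, 0, -0.6, 0, 0, 0, -0.0119, -0.07, 0, -0.6, 0, 0, 0, -0.0121, -0.071, 0, -0.6, 0, 0, 0, -0.0121, -0.071, 0, -0.6],
)

```text
clock: 11.08
eef_pos: [535.5, 48.2, 34.1]
eef_rot: [0.102, 1.57, -1.638]
wrist_force: [-0.2, -1.1, 1.3]
finger_gap: 28.2
```

```bash
python3 - <<'E'
from h import *
from cell import manip
s=manip.read_state()
print(s["clock"],w2r(s["eef_pos"]),s["wrist_force"],s["finger_gap"])
c=manip.camera("scene");W=w2r(cloud(c));im=c["color"].astype(int)
b=(im[...,0]>100)&(im[...,2]<60)&(W[...,2]>31)&(W[...,2]<60)&(W[...,0]<-40)&(W[...,0]>-120)
q=W[b];print("spacer",cv2.minAreaRect(q[:,:2].astype(np.float32)),q[:,1].min())
cv2.imwrite(f"pics/scene8.png",cv2.resize(c["color"][190:350,150:350],None,fx=3.6,fy=3.6))
E
```

```text
11.075 [-76.7990067  113.0336801   34.07323949] [-0.18867259 -1.09933048  1.30920524] 28.182402986091898
spacer ((-76.03324890136719, 70.59402465820312), (41.40394973754883, 27.438526153564453), 86.64656066894531) 49.82619139549334
```

View pics/scene8.png

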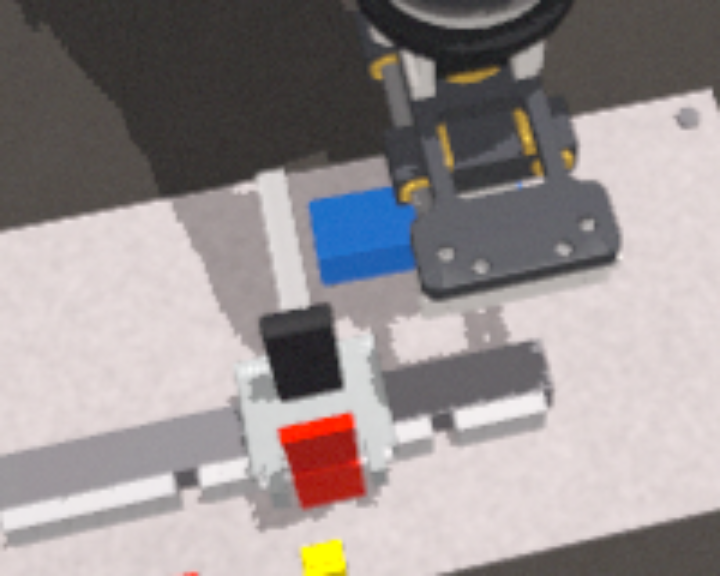

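Call:
jog_arm(
  series=[0, 0, 0, -0.0003, -0.0015, 0, -0.6, 0, 0, 0, -0.0005, -0.003, 0, -0.6, 0, 0, 0, -0.0007, -0.004, 0, -0.6, 0, 0, 0, -0.0008, -0.005, 0, -0.6, 0, 0, 0, -0.0008, -0.005, 0, -0.6],
)

```text
clock: 11.75
eef_pos: [534.7, 43.2, 34.1]
eef_rot: [0.222, 1.571, -1.518]
wrist_force: [0.3, 0.7, 2.3]
finger_gap: 28.2
```

Call:
jog_arm(
  series=[0, 0, 0, -0.0001, -0.0005, 0, -0.6, 0, 0, 0, -0.0002, -0.001, 0, -0.6, 0, 0, 0, -0.0002, -0.001, 0, -0.6],
)

```text
clock: 12.12
eef_pos: [534.5, 42.3, 34.1]
eef_rot: [1.295, 1.571, -0.445]
wrist_force: [0.1, 0.9, 2.5]
finger_gap: 28.8
```

Call:
jog_arm(
  series=[0, 0, 0, -0.0001, -0.0005, 0, -0.6, 0, 0, 0, -0.0001, -0.0005, 0, -0.6, 0, 0, 0, -0.0001, -0.0005, 0, -0.6],
)

```text
clock: 12.5
eef_pos: [534.4, 41.9, 34.1]
eef_rot: [-2.718, 1.571, 1.826]
wrist_force: [0.0, 2.5, 2.1]
finger_gap: 28.0
```

Call:
jog_arm(
  series=[0, 0, 0, -0.0001, -0.0005, 0, -0.6, 0, 0, 0, -0.0001, -0.0005, 0, -0.6, 0, 0, 0, -0.0001, -0.0005, 0, -0.6],
)

```text
clock: 12.88
eef_pos: [534.2, 41.4, 34.1]
eef_rot: [-1.979, 1.571, 2.564]
wrist_force: [-0.3, 3.2, 1.9]
finger_gap: 28.6
```

Call:
jog_arm(
  series=[0, 0, 0, -0.0001, -0.0005, 0, -0.6, 0, 0, 0, -0.0001, -0.0005, 0, -0.6, 0, 0, 0, -0.0001, -0.0005, 0, -0.6],
)

```text
clock: 13.25
eef_pos: [534.2, 40.8, 34.1]
eef_rot: [1.273, 1.571, -0.467]
wrist_force: [0.3, 3.7, 2.3]
finger_gap: 28.2
```

```bash
python3 - <<'E'
from h import *
from cell import manip
s=manip.read_state()
print(s["clock"],w2r(s["eef_pos"]),s["wrist_force"],s["moment"],s["finger_gap"])
c=manip.camera("scene");np.savez("pics/scene9.npz",**c);W=w2r(cloud(c));im=c["color"].astype(int)
b=(im[...,0]>100)&(im[...,2]<60)&(W[...,2]>31)&(W[...,2]<60)&(W[...,0]<-40)&(W[...,0]>-120)
q=W[b];print("spacer",cv2.minAreaRect(q[:,:2].astype(np.float32)),q[:,1].min())
cv2.imwrite(f"pics/scene9.png",cv2.resize(c["color"][205:305,200:325],None,fx=6,fy=6,interpolation=cv2.INTER_CUBIC))
E
```

```text
13.25 [-76.8505512  105.50375546  34.0696134 ] [0.33642858 3.73827257 2.3134205 ] [ 0.55301091  0.17448706 -0.02992792] 28.216802729957017
spacer ((-76.89204406738281, 62.55065155029297), (39.92781066894531, 28.96342658996582), 88.4798355102539) 42.31358857788909
```

View pics/scene9.png

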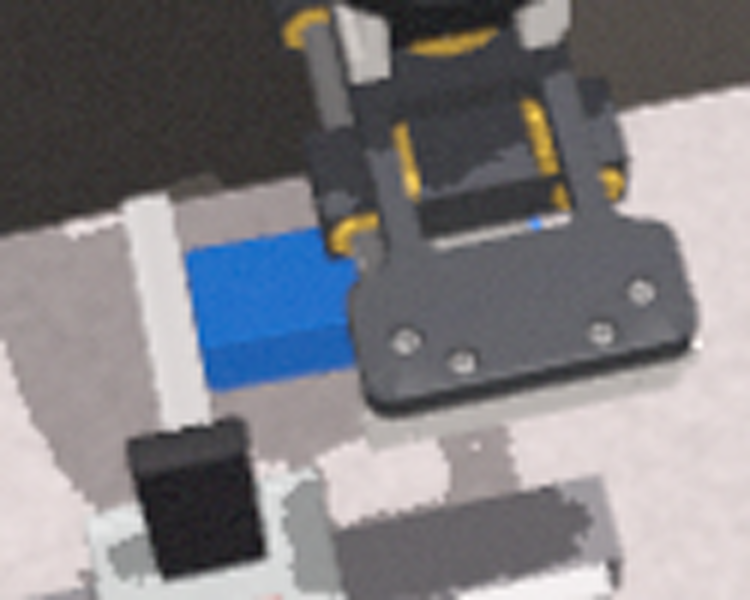

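Call:
jog_arm(
  series=[0, 0, 0, -0.0001, -0.0005, 0, -0.6, 0, 0, 0, -0.0001, -0.0007, 0, -0.6, 0, 0, 0, -0.0001, -0.0007, 0, -0.6],
)

```text
clock: 13.68
eef_pos: [534.1, 40.6, 34.1]
eef_rot: [-2.994, 1.57, 1.549]
wrist_force: [-0.6, 7.5, 3.7]
finger_gap: 28.5
```

Call:
jog_arm(
  series=[0, 0, 0, -0.0001, -0.0005, 0, -0.6, 0, 0, 0, -0.0001, -0.0007, 0, -0.6, 0, 0, 0, -0.0001, -0.0007, 0, -0.6],
)

```text
clock: 14.05
eef_pos: [533.9, 40.0, 34.0]
eef_rot: [-2.642, 1.57, 1.901]
wrist_force: [-0.1, 9.0, 2.0]
finger_gap: 27.9
```

```bash
python3 - <<'E'
from h import *
from cell import manip
s=manip.read_state()
print(s["clock"],w2r(s["eef_pos"]),s["wrist_force"],s["moment"],s["finger_gap"])
c=manip.camera("scene");np.savez("pics/scene10.npz",**c);W=w2r(cloud(c));im=c["color"].astype(int)
b=(im[...,0]>100)&(im[...,2]<60)&(W[...,2]>31)&(W[...,2]<60)&(W[...,0]<-40)&(W[...,0]>-120)
q=W[b];print("spacer",cv2.minAreaRect(q[:,:2].astype(np.float32)),q[:,1].min())
y0=36.7;red=(abs(W[...,1]-y0)<20)&(abs(W[...,0])<60)&(im[...,2]>120)&(im[...,0]<60)&(im[...,1]<80);q=W[red]
for lo,hi in ((60,75),(75,90),(90,106),(106,120)):
            k=(q[:,2]>lo)&(q[:,2]<hi)
            if k.sum()>3: print(lo,hi,k.sum(),np.percentile(q[k],[5,50,95],axis=0).round(1).tolist())
a=(im.min(-1)>120)&(W[...,0]<-30)&(W[...,0]>-105)&(W[...,2]>30)&(W[...,2]<45)&(abs(W[...,1]-y0)<15);q=W[a];print("arm",a.sum(),np.percentile(q,[3,50,97],axis=0).round(1).tolist())
E
```

```text
14.05 [-77.03139755 104.59956312  33.96697172] [-0.05113194  8.96387899  2.0310701 ] [ 1.43755369  0.21220658 -0.1326829 ] 27.939788282933606
spacer ((-75.98082733154297, 85.61257934570312), (86.57546997070312, 28.29534339904785), 88.23223114013672) 42.02884972176013
60 75 38 [[29.2, 24.7, 60.9], [30.1, 34.5, 67.3], [31.3, 45.3, 74.6]]
75 90 41 [[31.3, 24.5, 76.2], [32.5, 35.3, 82.8], [33.3, 45.4, 88.3]]
90 106 45 [[33.6, 24.3, 90.9], [34.7, 34.4, 98.1], [36.0, 44.7, 104.9]]
106 120 108 [[31.6, 24.1, 106.7], [34.9, 35.0, 111.7], [36.6, 45.8, 113.5]]
arm 301 [[-102.8, 29.9, 34.4], [-73.6, 35.4, 36.4], [-45.5, 41.1, 38.2]]
```

Call:
jog_arm(
  series=[0, 0, 0, 0, 0, 0, -0.3, 0, 0, 0, 0, 0, 0, -0.1, 0, 0, 0, 0, 0, 0, 0.1, 0, 0, 0, 0, 0, 0, 0.2, 0, 0, 0, 0, 0, 0.03, 0.3, 0, 0, 0, 0, 0, 0.08, 0.3, 0, 0, 0, 0.002, 0.01, 0.13, 0.3, 0, 0, 0, 0.002, 0.01, 0.17, 0.3, 0, 0, 0, 0.002, 0.01, 0.17, 0.3, 0, 0, 0, 0.002, 0.01, 0.17, 0.3],
)

```text
clock: 15.35
eef_pos: [535.6, 49.4, 203.1]
eef_rot: [-1.344, 1.57, -3.084]
wrist_force: [-0.3, 0.0, -0.4]
finger_gap: 61.3
```

```bash
cat > look.py <<'E'
from h import *
from cell import manip
import sys
k=sys.argv[1]
s=manip.read_state();c=manip.camera("wrist");T=wristpose(c,s);c["pose"]=T;np.savez(f"pics/wrist{k}.npz",**c)
print(s["clock"],w2r(s["eef_pos"]),s["wrist_force"])
W=w2r(cloud(c));im=c["color"].astype(int)
b=(im[...,0]>100)&(im[...,2]<80)&(W[...,2]>33)&(W[...,2]<60)&(abs(W[...,0]+77)<30)
q=W[b];print("spacer",b.sum(),cv2.minAreaRect(q[:,:2].astype(np.float32)) if len(q) else 0)
# side edge fit per y
for lo in range(50,130,10):
    k2=(q[:,1]>lo)&(q[:,1]<lo+10)
    if k2.sum()>5: print(lo,np.percentile(q[k2,0],[3,97]).round(1),q[k2,0].mean().round(2))
c2=manip.camera("scene");np.savez(f"pics/scene{k}.npz",**c2)
cv2.imwrite(f"pics/scene{k}.png",cv2.resize(c2["color"][205:325,190:340],None,fx=5,fy=5,interpolation=cv2.INTER_CUBIC))
ys=np.arange(150,10,-0.25);xs=np.arange(-125,30,0.25)
M=np.array([[proj(c,r2w([x,y,36.5])) for x in xs] for y in ys],np.float32)
cv2.imwrite(f"pics/wr{k}.png",cv2.remap(c["color"],M[...,0],M[...,1],cv2.INTER_CUBIC))
cv2.imwrite(f"pics/wrist{k}.png",c["color"])
E
python3 look.py 11
```

```text
15.35 [-76.89085991 114.14593409 203.0935824 ] [-0.33398954  0.03125587 -0.40132908]
spacer 2243 ((-76.43946838378906, 87.25596618652344), (88.2577133178711, 26.845420837402344), 87.88489532470703)
50 [-90.5 -65.3] -77.56
60 [-89.4 -64.5] -77.07
70 [-89.3 -64.5] -76.62
80 [-89.2 -63.6] -76.42
90 [-89.1 -63.7] -76.35
100 [-88.9 -63.8] -76.51
110 [-88.  -63.1] -75.54
120 [-87.9 -63.1] -74.13
```

View pics/wr11.png

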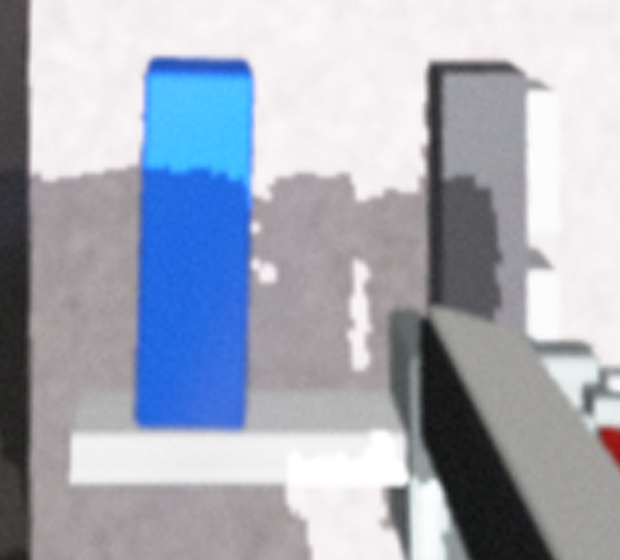

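View pics/scene11.png

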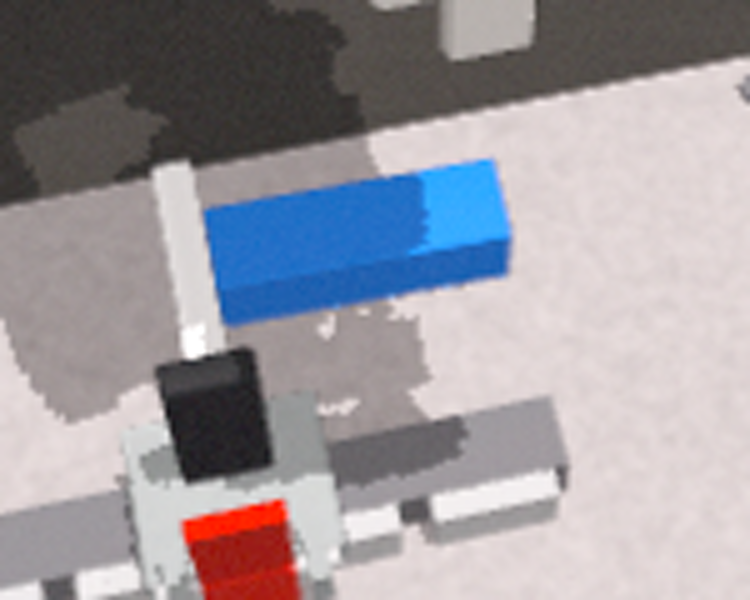

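Call:
jog_arm(
  series=[0, 0, 0, 0.0035, 0.02, -0.03, 0, 0, 0, 0, 0.0069, 0.0403, -0.06, -0.5, 0, 0, 0, 0.0069, 0.0403, -0.09, -1, 0, 0, 0, 0.0069, 0.0403, -0.12, -1, 0, 0, 0, 0.0069, 0.0403, -0.15, -1, 0, 0, 0, 0.0069, 0.0403, -0.168, -1, 0, 0, 0, 0.0069, 0.0403, -0.174, -1, 0, 0, 0, 0.0069, 0.0403, -0.174, -1],
  squeeze=10,
)

```text
clock: 16.45
eef_pos: [543.0, 89.7, 30.2]
eef_rot: [1.388, 1.571, -0.351]
wrist_force: [-0.5, 0.2, 0.5]
finger_gap: 0.4
```

```bash
python3 - <<'E'
from h import *
from cell import manip
s=manip.read_state()
print(s["clock"],w2r(s["eef_pos"]),s["wrist_force"],s["finger_gap"])
c=manip.camera("side");cv2.imwrite("pics/side12.png",cv2.resize(c["color"][150:350,130:380],None,fx=3,fy=3))
E
```

```text
16.45 [-76.35450096 155.17677007  30.23024647] [-0.48566434  0.16609667  0.51349391] 0.41550415479747166
```

View pics/side12.png

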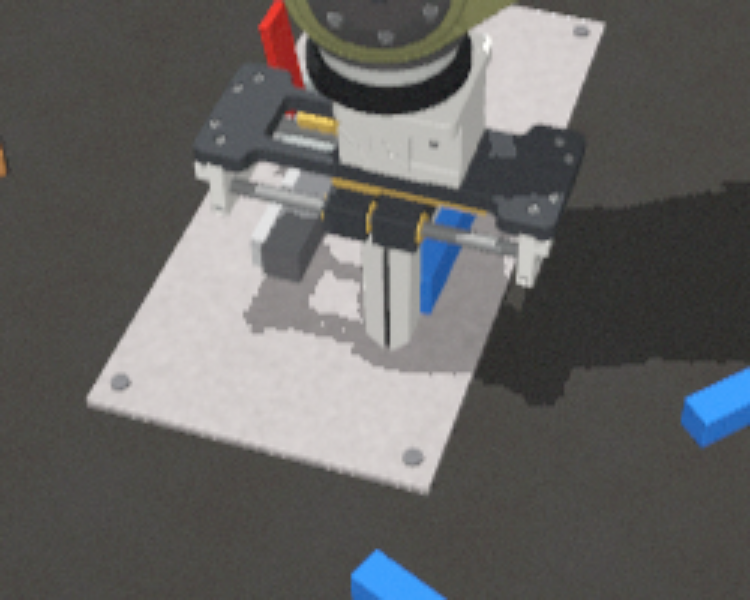

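Call:
jog_arm(
  series=[0, 0, 0, -0.0007, -0.004, 0, -1, 0, 0, 0, -0.0013, -0.008, 0, -1, 0, 0, 0, -0.002, -0.0118, 0, -1, 0, 0, 0, -0.002, -0.0118, 0, -1],
)

```text
clock: 17.0
eef_pos: [540.9, 77.6, 30.2]
eef_rot: [1.893, 1.571, 0.153]
wrist_force: [-0.6, 0.7, 1.1]
finger_gap: 0.4
```

Call:
jog_arm(
  series=[0, 0, 0, -0.0001, -0.0007, 0, -1, 0, 0, 0, -0.0003, -0.0015, 0, -1, 0, 0, 0, -0.0003, -0.0015, 0, -1],
)

```text
clock: 17.38
eef_pos: [540.6, 76.5, 30.0]
eef_rot: [-2.13, 1.571, 2.413]
wrist_force: [0.8, 0.7, 1.0]
finger_gap: 0.8
```

Call:
jog_arm(
  series=[0, 0, 0, -0.0001, -0.0005, 0, -1, 0, 0, 0, -0.0002, -0.001, 0, -1, 0, 0, 0, -0.0002, -0.001, 0, -1],
)

```text
clock: 17.75
eef_pos: [540.3, 76.0, 30.0]
eef_rot: [-2.91, 1.57, 1.634]
wrist_force: [-0.8, 6.4, -0.4]
finger_gap: 0.1
```

Call:
jog_arm(
  series=[0, 0, 0, 0, -0.0003, 0, -1, 0, 0, 0, -0.0001, -0.0005, 0, -1, 0, 0, 0, -0.0001, -0.0005, 0, -1],
)

```text
clock: 18.12
eef_pos: [540.2, 75.9, 30.0]
eef_rot: [-2.952, 1.569, 1.591]
wrist_force: [-0.5, 9.3, 0.1]
finger_gap: 0.2
```

```bash
python3 look.py 13
```

```text
18.125 [-76.83566435 141.07562815  30.03528273] [-0.52531442  9.28846532  0.12125165]
spacer 369 ((-75.45682525634766, 99.399658203125), (60.12407302856445, 5.811699867248535), 89.73294067382812)
70 [-78.5 -72.8] -76.04
80 [-77.9 -73.2] -75.52
90 [-76.9 -73.8] -75.47
110 [-75.9 -75.4] -75.61
120 [-75.9 -75.4] -75.56
```

View pics/scene13.png

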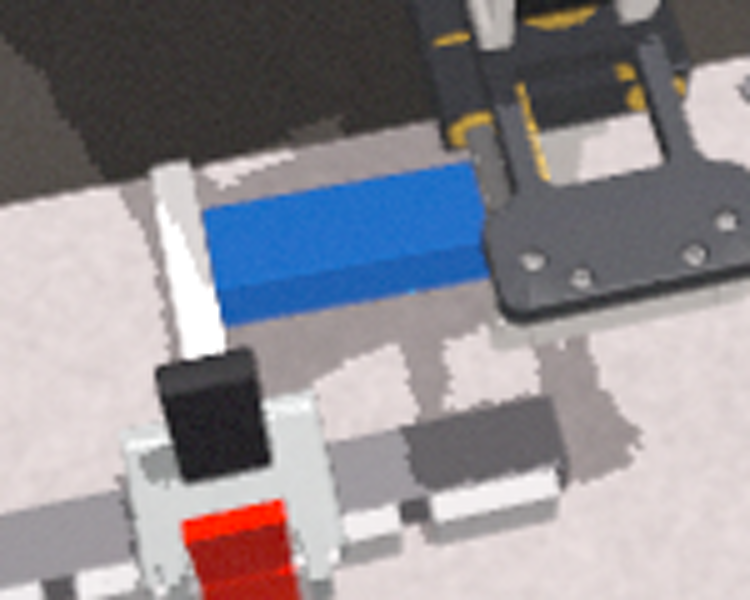

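Call:
jog_arm(
  series=[0, 0, 0, 0.0017, 0.01, 0, -1, 0, 0, 0, 0.0034, 0.02, 0.02, -1, 0, 0, 0, 0.0034, 0.02, 0.08, -1, 0, 0, 0, 0, 0, 0.13, -1, 0, 0, 0, -0.0045, -0.0266, 0.173, -1, 0, 0, 0, -0.0045, -0.0266, 0.173, 0.3, 0, 0, 0, -0.0045, -0.0266, 0.173, 0.3, 0, 0, 0, -0.0045, -0.0266, 0.173, 0.3],
)

```text
clock: 19.23
eef_pos: [535.4, 48.9, 201.6]
eef_rot: [-1.355, 1.568, -3.094]
wrist_force: [-0.1, -0.1, 0.2]
finger_gap: 27.0
```

```bash
python3 look.py 14
```

```text
19.225 [-77.01712878 113.63887964 201.57740812] [-0.1128739  -0.05610972  0.15248105]
spacer 2245 ((-76.50051879882812, 87.3194808959961), (88.15111541748047, 26.720731735229492), 88.29957580566406)
50 [-89.8 -64.7] -77.57
60 [-89.6 -64.8] -76.99
70 [-89.5 -63.9] -76.64
80 [-89.4 -64. ] -76.81
90 [-89.4 -64. ] -76.25
100 [-88.4 -63.2] -76.17
110 [-88.  -63.4] -75.59
120 [-88.2 -63.5] -73.31
```

View pics/wr14.png

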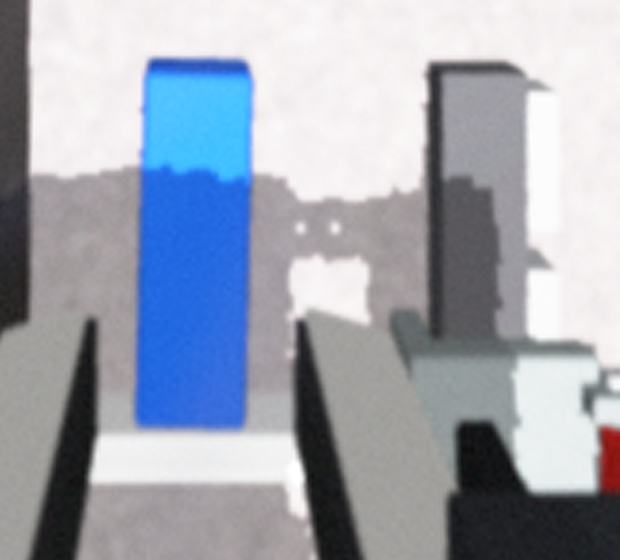

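```bash
python3 - <<'E'
from h import *
c=load("pics/wrist14.npz");c1=load("pics/wrist11.npz")
out=[]
for cc in (c1,c):
    ys=np.arange(60,25,-0.1);xs=np.arange(-112,-52,0.1)
    M=np.array([[proj(cc,r2w([x,y,36.5])) for x in xs] for y in ys],np.float32)
    out.append(cv2.remap(cc["color"],M[...,0],M[...,1],cv2.INTER_CUBIC)[:290])
cv2.imwrite("pics/z14.png",np.vstack(out))
# edge fits on raw: blue mask boundary lines -> project to z=36 plane
for k,cc in (("11",c1),("14",c)):
    im=cc["color"].astype(int);b=(im[...,0]>im[...,2]+60)
    def line(pts):
        vx,vy,x,y=cv2.fitLine(np.array(pts,np.float32),cv2.DIST_HUBER,0,.01,.01).ravel();return np.degrees(np.arctan2(vy,vx)),x,y
    L=[];Rr=[]
    vv=[]
    for y in np.arange(60,122,1.0):
        # scan along x at const rail y, find blueness threshold crossing
        xs=np.arange(-110,-45,0.2);M=np.array([proj(cc,r2w([x,y,36])) for x in xs],np.float32)[None]
        r=cv2.remap(cc["color"],M[...,0],M[...,1],cv2.INTER_LINEAR)[0].astype(int);d=r[:,0]-r[:,2]
        i=np.where(d>70)[0]
        if len(i): L.append((xs[i[0]],y));Rr.append((xs[i[-1]],y))
    N=[];A=[]
    for x in np.arange(-87,-65,1.0):
        yy=np.arange(70,30,-0.2);M=np.array([proj(cc,r2w([x,y,36])) for y in yy],np.float32)[None]
        r=cv2.remap(cc["color"],M[...,0],M[...,1],cv2.INTER_LINEAR)[0].astype(int);d=r[:,0]-r[:,2];g=r.min(-1)
        i=np.where(d>70)[0];N.append((x,yy[i[-1]]))
    for nm,p in (("L",L),("R",Rr),("nose",N)): print(k,nm,line(p))
E
```

```text
11 L (np.float32(88.309616), np.float32(-90.12), np.float32(89.3))
11 R (np.float32(88.33076), np.float32(-62.56774), np.float32(90.5))
11 nose (np.float32(-1.2075536), np.float32(-77.4), np.float32(42.84))
14 L (np.float32(88.42908), np.float32(-90.24), np.float32(89.3))
14 R (np.float32(88.608246), np.float32(-62.6), np.float32(93.7))
14 nose (np.float32(-1.0755316), np.float32(-74.6), np.float32(42.719997))
```

View pics/z14.png

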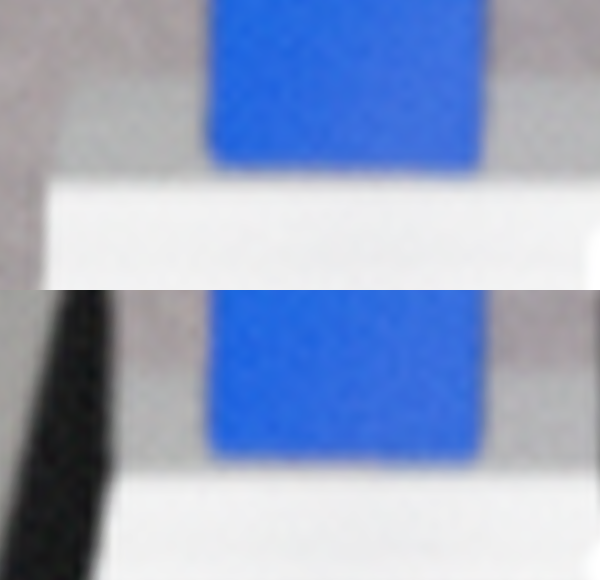

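```bash
cat > tilt.py <<'E'
from h import *
import sys
def fit(p):
    p=np.array(p,np.float32);vx,vy,x,y=cv2.fitLine(p,cv2.DIST_HUBER,0,.01,.01).ravel();return round(float(np.degrees(np.arctan2(vy,vx)))%180,2),round(float(x),1),round(float(y),1)
def scan(c,x0,x1,y,z,f):
    xs=np.arange(x0,x1,0.1);M=np.array([proj(c,r2w([x,y,z])) for x in xs],np.float32)[None]
    r=cv2.remap(c["color"],M[...,0],M[...,1],cv2.INTER_LINEAR)[0].astype(float);d=f(r);i=np.where(d)[0]
    return xs[i[0]] if len(i) else None
blue=lambda r:(r[:,0]-r[:,2])>70
def run(c,y0,y1):
    L=[(scan(c,-110,-60,y,36,blue),y) for y in np.arange(y0,y1,1.)]
    L=[l for l in L if l[0]]
    pl=[(scan(c,-140,-100,y,6,lambda r:r.min(1)>60),y) for y in np.arange(60,180,1.) ]
    pl=[p for p in pl if p[0]]
    def bot(y):
        xs=np.arange(-45,-110,-0.1);M=np.array([proj(c,r2w([x,y,6])) for x in xs],np.float32)[None]
        r=cv2.remap(c["color"],M[...,0],M[...,1],cv2.INTER_LINEAR)[0].astype(float);i=np.where(blue(r))[0];return xs[i[0]] if len(i) else None
    B=[(bot(y),y) for y in np.arange(y0,y1,1.)];B=[b for b in B if b[0]]
    print("block -x top edge",fit(L),"block +x bottom",fit(B),"plate -x edge",fit(pl))
if __name__=="__main__":
    run(load("pics/scene0.npz"),130,200)
    run(load("pics/scene11.npz"),52,122)
    run(load("pics/scene13.npz"),52,115)
    run(load("pics/scene14.npz"),52,122)
E
python3 tilt.py
```

```text
block -x top edge (88.06, -90.3, 164.5) block +x bottom (88.14, -64.9, 163.8) plate -x edge (90.0, -140.0, 119.1)
block -x top edge (88.53, -89.7, 84.4) block +x bottom (88.63, -64.0, 92.8) plate -x edge (100.86, -134.0, 118.8)
block -x top edge (88.59, -89.7, 90.0) block +x bottom (88.37, -64.3, 82.3) plate -x edge (98.73, -133.3, 120.2)
block -x top edge (88.67, -90.1, 71.0) block +x bottom (88.95, -64.2, 89.6) plate -x edge (100.37, -134.9, 122.1)
```

Call:
jog_arm(
  series=[0, 0, 0, -0.0008, -0.0086, -0.04, 0.3, 0, 0, 0, -0.0008, -0.0086, -0.09, 0.3, 0, 0, 0, -0.0008, -0.0086, -0.13, 0.3, 0, 0, 0, -0.0008, -0.0086, -0.155, 0.3, 0, 0, 0, -0.0008, -0.0086, -0.165, 0.3, 0, 0, 0, -0.0008, -0.0086, -0.169, 0.2, 0, 0, 0, -0.0008, -0.0086, -0.169, 0, 0, 0, 0, -0.0008, -0.0086, -0.169, -0.2, 0, 0, 0, -0.0008, -0.0086, -0.169, -0.35, 0, 0, 0, -0.0008, -0.0086, -0.169, -0.5, 0, 0, 0, -0.0008, -0.0086, -0.169, -0.6, 0, 0, 0, -0.0008, -0.0086, -0.169, -0.6],
  squeeze=15,
)

```text
clock: 20.82
eef_pos: [535.1, 39.8, 34.4]
eef_rot: [1.903, 1.571, 0.163]
wrist_force: [-2.5, 0.5, 5.3]
finger_gap: 28.1
```

```bash
cat > t2.py <<'E'
from tilt import *
from cell import manip
s=manip.read_state();print(s["clock"],w2r(s["eef_pos"]),s["wrist_force"],s["moment"],s["finger_gap"])
c=manip.camera("scene");np.savez(f"pics/scene{sys.argv[1]}.npz",**c);cv2.imwrite(f"pics/scene{sys.argv[1]}.png",cv2.resize(c["color"][205:325,190:340],None,fx=5,fy=5,interpolation=cv2.INTER_CUBIC))
run(c,int(sys.argv[2]),int(sys.argv[3]))
E
python3 t2.py 15 50 80; python3 -c "
from tilt import *
run(load('pics/scene14.npz'),50,80);run(load('pics/scene11.npz'),50,80);run(load('pics/scene9.npz'),50,80)"
```

```text
20.825 [-75.79359474 104.60820817  34.38625167] [-2.49406824  0.50685653  5.29673557] [ 0.06030635  0.51443205 -0.01420497] 28.084955358556513
block -x top edge (87.72, -89.2, 65.0) block +x bottom (88.11, -63.7, 63.9) plate -x edge (91.68, -139.4, 130.1)
block -x top edge (88.59, -90.3, 65.1) block +x bottom (88.76, -64.8, 61.6) plate -x edge (100.37, -134.9, 122.1)
block -x top edge (88.26, -90.3, 62.5) block +x bottom (87.98, -64.6, 65.0) plate -x edge (100.86, -134.0, 118.8)
block -x top edge (88.0, -90.3, 62.2) block +x bottom (88.2, -64.7, 65.0) plate -x edge (94.98, -138.3, 137.6)
```

Call:
jog_arm(
  series=[0, 0, 0, 0.0001, 0.0006, 0, -0.6, 0, 0, 0.01, 0.0001, 0.0006, 0, -0.6, 0, 0, 0.02, 0.0001, 0.0006, 0, -0.6, 0, 0, 0.03, 0.0001, 0.0006, 0, -0.6, 0, 0, 0.03, 0.0001, 0.0006, 0, -0.6],
)

```text
clock: 21.5
eef_pos: [535.4, 40.3, 34.4]
eef_rot: [1.749, 1.57, 0.039]
wrist_force: [-0.7, 0.2, 5.6]
finger_gap: 28.2
```

```bash
python3 t2.py 16 50 80
```

```text
21.5 [-75.57409148 105.20818747  34.43598613] [-0.6890976   0.24659002  5.55870207] [-0.1387834   0.2516551  -0.05038074] 28.207167962530004
block -x top edge (89.56, -87.9, 61.9) block +x bottom (89.39, -62.3, 63.7) plate -x edge (91.59, -139.4, 130.9)
```

View pics/scene16.png

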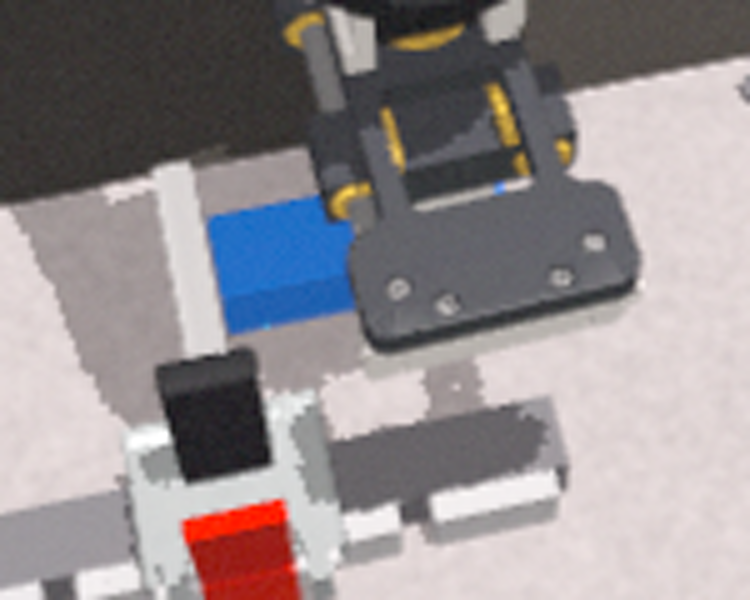

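Call:
jog_arm(
  series=[0, 0, 0.007, 0, 0, 0, -0.6, 0, 0, 0.007, -0.0001, -0.0005, 0, -0.6, 0, 0, 0.007, -0.0002, -0.001, 0, -0.6, 0, 0, 0.007, -0.0002, -0.001, 0, -0.6],
)

```text
clock: 22.05
eef_pos: [535.3, 39.6, 34.4]
eef_rot: [2.011, 1.57, 0.308]
wrist_force: [-0.0, 2.8, 4.8]
finger_gap: 28.1
```

Call:
jog_arm(
  series=[0, 0, 0, 0, -0.0003, 0, -0.6, 0, 0, 0, -0.0001, -0.0005, 0, -0.6, 0, 0, 0, -0.0001, -0.0005, 0, -0.6],
)

```text
clock: 22.42
eef_pos: [535.2, 39.2, 34.4]
eef_rot: [2.104, 1.569, 0.401]
wrist_force: [1.7, 5.5, 5.4]
finger_gap: 28.0
```

```bash
python3 t2.py 17 50 80
```

```text
22.425 [-75.53301332 104.05530669  34.40733369] [1.71968042 5.481096   5.3754492 ] [ 0.74271377 -0.07757897 -0.04799424] 28.0470473175901
block -x top edge (89.7, -87.4, 62.9) block +x bottom (90.04, -61.9, 67.0) plate -x edge (90.0, -140.0, 122.5)
```

Call:
jog_arm(
  series=[0, 0, 0, 0, 0, 0, -0.35, 0, 0, 0, 0, 0, 0, -0.2, 0, 0, 0, 0, 0, 0, 0, 0, 0, 0, 0, 0, 0, 0.2, 0, 0, 0, 0, 0, 0, 0.3, 0, 0, 0, 0, 0, 0.03, 0.3, 0, 0, 0, 0, 0, 0.08, 0.3, 0, 0, 0, 0.002, 0.01, 0.13, 0.3, 0, 0, 0, 0.002, 0.01, 0.17, 0.3, 0, 0, 0, 0.002, 0.01, 0.17, 0.3, 0, 0, 0, 0.002, 0.01, 0.17, 0.3],
)

```text
clock: 23.85
eef_pos: [536.4, 48.8, 203.1]
eef_rot: [-1.381, 1.57, -3.084]
wrist_force: [-0.2, -0.1, -0.7]
finger_gap: 61.1
```

```bash
python3 look.py 18; python3 t2.py 19 52 122
python3 - <<'E'
from h import *
cc=load("pics/wrist18.npz")
ys=np.arange(60,25,-0.1);xs=np.arange(-112,-52,0.1)
M=np.array([[proj(cc,r2w([x,y,36.5])) for x in xs] for y in ys],np.float32)
cv2.imwrite("pics/z18.png",cv2.remap(cc["color"],M[...,0],M[...,1],cv2.INTER_CUBIC))
E
```

```text
23.85 [-76.0132997  113.70702521 203.07528248] [-0.24760272 -0.14102159 -0.73676006]
spacer 2224 ((-74.41004180908203, 86.9156494140625), (26.947139739990234, 88.3287582397461), 0.12887877225875854)
50 [-87.4 -61.7] -74.37
60 [-86.7 -61.9] -74.51
70 [-86.9 -61.3] -74.02
80 [-87.2 -61.9] -74.5
90 [-87.5 -61.4] -74.56
100 [-86.8 -61.8] -74.32
110 [-86.3 -62.2] -74.22
120 [-86.5 -62.5] -72.66
23.95 [-76.11215843 113.66473451 202.63691442] [-0.39200629 -0.07752646 -0.39142339] [-0.11438772  0.05715102  0.00704516] 61.04140106475989
block -x top edge (90.3, -87.5, 85.8) block +x bottom (90.57, -62.0, 79.6) plate -x edge (100.32, -135.1, 122.6)
```

View pics/wr18.png

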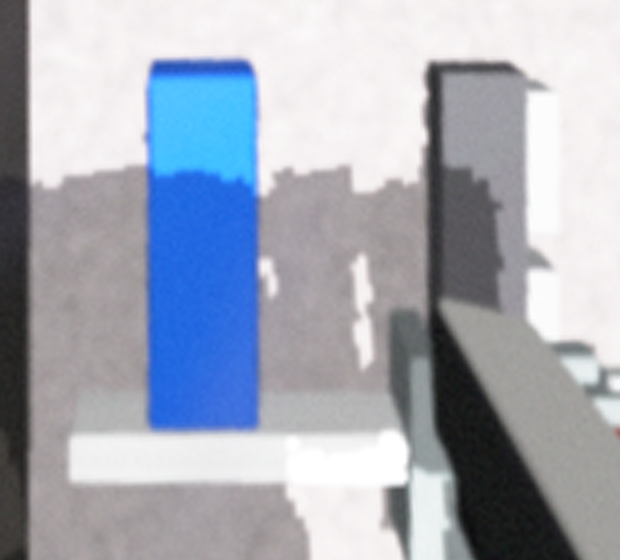

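View pics/z18.png

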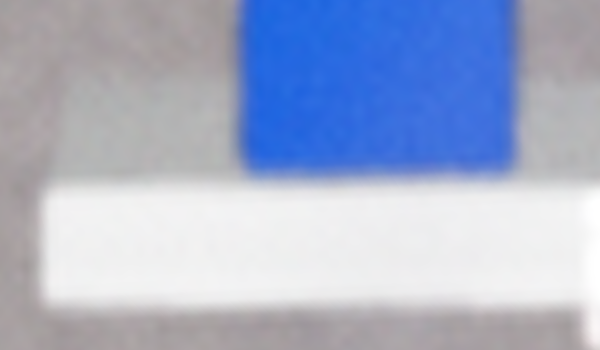

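Call:
jog_arm(
  series=[0, 0, -0.018, 0.004, 0.02, -0.03, 0, 0, 0, -0.037, 0.0084, 0.0405, -0.06, -0.5, 0, 0, -0.037, 0.0084, 0.0405, -0.09, -1, 0, 0, -0.037, 0.0084, 0.0405, -0.12, -1, 0, 0, -0.037, 0.0084, 0.0405, -0.15, -1, 0, 0, -0.037, 0.0084, 0.0405, -0.168, -1, 0, 0, -0.037, 0.0084, 0.0405, -0.174, -1, 0, 0, -0.037, 0.0064, 0.0287, -0.174, -1, 0, 0, -0.037, 0.0064, 0.0287, -0.174, -1],
  squeeze=10,
)

```text
clock: 25.12
eef_pos: [543.6, 76.7, 31.0]
eef_rot: [1.764, 1.569, 0.023]
wrist_force: [-0.2, -0.2, 0.5]
finger_gap: 0.5
```

```bash
python3 t2.py 20 52 115
```

```text
25.125 [-73.63112722 142.40426202  30.97324584] [-0.23983313 -0.16799522  0.45777422] [-0.01757611  0.12840183  0.03936283] 0.4822669019789107
block -x top edge (90.04, -87.5, 81.0) block +x bottom (90.16, -61.9, 77.0) plate -x edge (99.31, -131.6, 117.0)
```

Call:
jog_arm(
  series=[0, 0, 0, -0.0001, -0.0005, 0, -1, 0, 0, 0, -0.0002, -0.001, 0, -1, 0, 0, 0, -0.0002, -0.001, 0, -1],
)

```text
clock: 25.55
eef_pos: [543.0, 76.6, 30.1]
eef_rot: [1.83, 1.571, 0.091]
wrist_force: [1.2, 0.0, 0.6]
finger_gap: 0.5
```

Call:
jog_arm(
  series=[0, 0, 0, 0, -0.0003, 0, -1, 0, 0, 0, 0, -0.0003, 0, -1],
)

```text
clock: 25.8
eef_pos: [543.0, 76.3, 30.0]
eef_rot: [-1.551, 1.571, 2.992]
wrist_force: [0.1, -0.5, -0.5]
finger_gap: 0.7
```

Call:
jog_arm(
  series=[0, 0, 0, 0, -0.0003, 0, -1, 0, 0, 0, 0, -0.0003, 0, -1],
)

```text
clock: 26.05
eef_pos: [543.0, 75.9, 30.0]
eef_rot: [-0.22, 1.571, -1.959]
wrist_force: [-0.2, -0.3, -0.1]
finger_gap: 0.6
```

Call:
jog_arm(
  series=[0, 0, 0, 0, -0.0003, 0, -1, 0, 0, 0, 0, -0.0003, 0, -1],
)

```text
clock: 26.3
eef_pos: [543.0, 75.6, 30.0]
eef_rot: [-1.6, 1.571, 2.943]
wrist_force: [-0.3, 0.7, 0.4]
finger_gap: 0.6
```

Call:
jog_arm(
  series=[0, 0, 0, 0, -0.0003, 0, -1, 0, 0, 0, 0, -0.0003, 0, -1],
)

```text
clock: 26.55
eef_pos: [543.0, 75.4, 30.1]
eef_rot: [2.279, 1.571, 0.539]
wrist_force: [-0.3, 0.8, -0.1]
finger_gap: 0.9
```

Call:
jog_arm(
  series=[0, 0, 0, 0, -0.0003, 0, -1, 0, 0, 0, 0, -0.0003, 0, -1],
)

```text
clock: 26.8
eef_pos: [543.1, 75.3, 30.1]
eef_rot: [2.612, 1.57, 0.872]
wrist_force: [1.5, 3.5, 0.0]
finger_gap: 0.8
```

Call:
jog_arm(
  series=[0, 0, 0, 0.0017, 0.01, 0, -1, 0, 0, 0, 0.0034, 0.02, 0.02, -1, 0, 0, 0, 0.0034, 0.02, 0.08, -1, 0, 0, 0, 0, 0, 0.13, -1, 0, 0, 0, -0.0045, -0.0266, 0.173, -1, 0, 0, 0, -0.0045, -0.0266, 0.173, 0.3, 0, 0, 0, -0.0045, -0.0266, 0.173, 0.3, 0, 0, 0, -0.0045, -0.0266, 0.173, 0.3],
)

```text
clock: 27.8
eef_pos: [538.1, 49.0, 201.7]
eef_rot: [-1.358, 1.568, -3.097]
wrist_force: [0.2, 0.4, -1.2]
finger_gap: 27.1
```

```bash
python3 look.py 21; python3 t2.py 22 52 122
python3 - <<'E'
from h import *
cc=load("pics/wrist21.npz")
ys=np.arange(60,25,-0.1);xs=np.arange(-112,-52,0.1)
M=np.array([[proj(cc,r2w([x,y,36.5])) for x in xs] for y in ys],np.float32)
cv2.imwrite("pics/z21.png",cv2.remap(cc["color"],M[...,0],M[...,1],cv2.INTER_CUBIC))
c=load("pics/scene22.npz");W=w2r(cloud(c));im=c["color"].astype(int);y0=35.5
red=(abs(W[...,1]-y0)<20)&(abs(W[...,0])<60)&(im[...,2]>120)&(im[...,0]<60)&(im[...,1]<80);q=W[red]
for lo,hi in ((60,75),(75,90),(90,106),(106,120)):
            k=(q[:,2]>lo)&(q[:,2]<hi)
            if k.sum()>3: print(lo,hi,k.sum(),np.percentile(q[k],[5,50,95],axis=0).round(1).tolist())
E
```

```text
27.8 [-74.41123374 114.2220601  201.65455925] [ 0.22585835  0.36217109 -1.21355783]
spacer 2245 ((-74.62565612792969, 86.91990661621094), (26.60350799560547, 88.13037872314453), 0.5850649476051331)
50 [-87.1 -61.1] -74.17
60 [-87.  -61.2] -74.15
70 [-86.5 -61.3] -73.88
80 [-86.9 -61.5] -74.24
90 [-86.8 -61.5] -74.22
100 [-86.7 -61.6] -74.34
110 [-85.7 -61.7] -73.71
120 [-86.5 -61.8] -71.99
27.9 [-74.21652988 114.11984073 202.0189085 ] [-0.37129839 -0.01440703  0.0556259 ] [-0.08384011  0.07636653 -0.01770637] 35.06870032932732
block -x top edge (90.16, -87.5, 83.9) block +x bottom (90.45, -62.0, 86.5) plate -x edge (100.49, -134.3, 120.4)
60 75 33 [[29.1, 24.5, 62.1], [30.2, 35.9, 67.7], [31.0, 45.6, 73.8]]
75 90 40 [[31.4, 24.5, 76.0], [32.3, 34.5, 81.6], [33.4, 45.6, 88.2]]
90 106 50 [[33.7, 24.4, 90.8], [34.9, 34.6, 98.1], [36.0, 44.7, 105.4]]
106 120 102 [[31.7, 24.6, 108.6], [34.7, 35.2, 111.9], [37.0, 45.9, 113.6]]
```

View pics/z21.png

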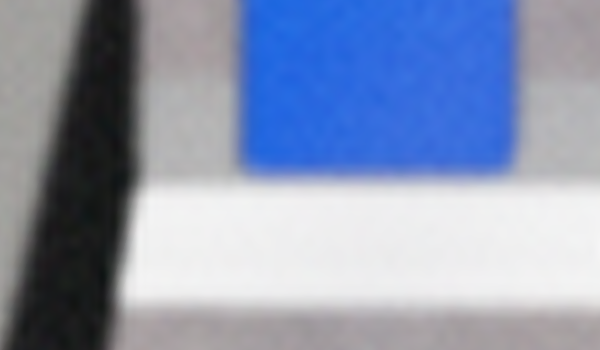

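View pics/scene22.png

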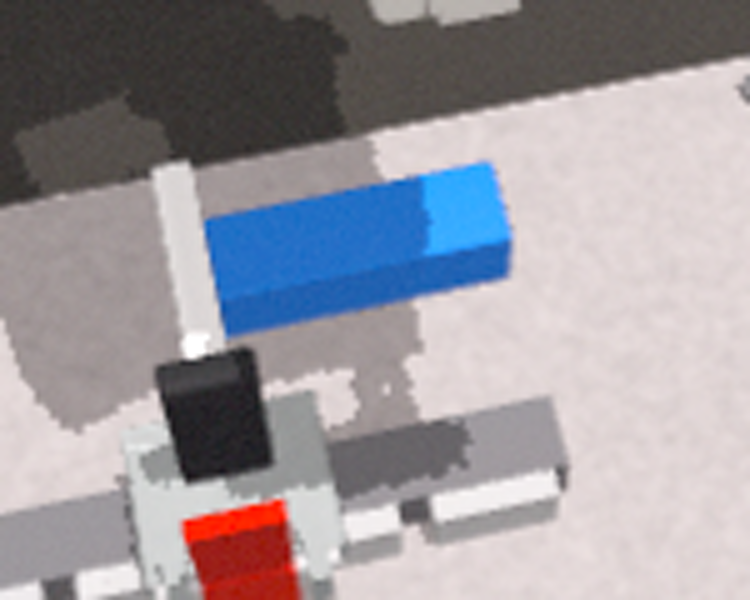

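The spacer's nose is flush and square against the stop arm. Its tilt is about 0.2–0.5°, and the band between blue and white at z21 rows 173–183 is even across its width. The lever is in the same fully-out position it had at the home notch, and the gripper is clear of everything. I'm handing the job in.

```bash
python3 -c "
from cell import manip
print(manip.sign_off())"
```

```text
the job is handed in; nothing more can be done
None
```

The stop is locked in the notch by the yellow clip, and the blue spacer sits squarely against the stop arm. I handed the job in at about 28 s on the robot's clock; the sign-off gives no verdict.

**Stop:** I squeezed the lever, slid the stop about 47.7 mm to the notch (seen at about y +36.7 mm) and eased off. The tooth dropped in on the first release. Both cameras then showed the lever in the same position as in the home notch, to within about 0.3 mm. When the spacer pressed the arm, the stop took up about 1.5 mm of play and then held at 9 N, so it is locked.

**Spacer:** I slid it along the plate to the arm, but the first placing left it about 1.5° out of square. A 9 N push from behind did not straighten it. I gripped it again, turned it about 2°, brought it into contact at 5.5 N, let go, and nudged it from behind until the force reached 3.5 N.

**Last checks:**
- **Squareness:** the spacer is within about 0.2–0.6° of square.
- **Contact:** the wrist picture shows an even band of about 1 mm between the spacer's end and the arm. The camera also reads the block about 0.8 mm short at each end, so I take the band to be mostly edge blur, and the last nudge met firm resistance. A gap of a few tenths of a millimetre can't be ruled out from the picture.
- **Clearance:** the gripper was about 200 mm up and touching nothing.

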